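# Nest four reconditioned oven spares in their packing foams

### The arm

A 6-joint arm with a two-finger parallel gripper is mounted at the origin on the work surface. World frame = base frame: x ahead of the robot, y to its left, z up, the work surface at z = 0. Lengths are in mm, angles in rad, forces in N, time in s.
With the tool pointing down it reaches from about 400 to 925 mm from the base axis. Payload 3.4 kg.
Tool frame: the origin (TCP) lies between the finger pads; the fingertips stand 11 mm ahead of it and the grasp point (between the pads) lies 8 mm behind it (bot.tips_ahead is the distance from the TCP to the fingertips, in mm); z points along the fingers, y is the direction in which the jaws open and shut (so a half turn about z gives the same grasp; the last joint's range is limited). The gripper opens to 85 mm and grips with 20 to 120 N. Pads are 22 mm wide; open, the fingers measure 114 mm over their backs; the gripper's body (76 mm by 85 mm) begins 54 mm behind the grasp point. The pads swing forward as they close: fully open they stand 13 mm farther back than shut.
Start: joints at [1.167, 0.307, 1.506, -0, 1.328, -0.073], TCP at [186.783, 543.823, 213.905] pointing down, gripper open.
Joint ranges: [-3.12, 3.12], [-1.05, 2.28], [0.14, 2.33], [-1.42, 4.57], [0.1, 2.73], [-2.68, 2.68]. Speed limits (rad/s): [2.57, 2.57, 3.14, 3.14, 3.14, 3.14].

### API

Orientations are given as a rotation vector (axis times angle).
In Python, from rig import bot gives the robot as it stands.
- The arm moves only by the tool move_arm, never from a script. Its argument "plan" is a list of rows, each an object of numbers: "x", "y", "z": the shift along the tool's x, y, z in m; "spin": the turn about the tool's z in degrees. In form: [{"x": .., "y": .., "z": .., "spin": ..}, ...]. A call has exactly 8 rows; each row shifts and turns the commanded pose from where the row before left it, along the tool's axes as they then stand; what a row does not reach is not made up. A row lasts 1/8 s, in which the tool goes at most 62.5 mm and 10.7 degrees, less where a joint would pass 70% of its speed; a pose out of reach is approached as far as the arm can. A call with a gripper value outside its range is refused whole. "fingers" is the finger opening in m, from 0 to 0.0854, set as the call begins (left out, the last holds). The fingers move at their own pace and stop on an object; "squeeze" is the grip in N (left out, the last holds). Time passes only in rows, so rows that do not move let the fingers close, or fill a call up. It gives the time, the measured TCP pose, the force and the opening at its end, in the units of the state.
- bot.get_obs(): the state, without advancing time (a new reading comes with each control period).
- bot.get_image(name): name is "scene" or "top" or "wrist"; returns (picture, depth): 480x640x3 uint8, red, green, blue; 480x640 float32, mm along the optical axis (not along the pixel's ray), 0 where there is no reading.
- bot.get_calibration(name): a dict with "fx", "fy", "cx", "cy" (pixels), "T" (4x4, takes a point from camera to world coordinates); the wrist camera has in their place "T_tool_cam" (4x4, takes a point from camera to tool coordinates, whose origin is the TCP and whose axes are the flange's). Camera axes: x right, y up, looking along -z (the intrinsics and any distortion apply to the point x, -y, -z); pixel columns grow to the right and rows downward; lengths in mm; the calibration is good to about 2 mm. A picture is of the moment at which its call begins: read the wrist's pose just before it. get_calibration takes no time and is no camera call.
- bot.close_job(): hands the job in, once; it reports no verdict.
The state is a dict: "time_s": time; "joint_positions": joint angles; "joint_vel": joint speeds; "tau": joint torques, N m; "position": TCP position; "orientation": TCP orientation; "contact_force": force on the tool from outside, world axes, zero at the start; "moment": the same for the moment, N m; "finger_gap": finger opening in mm.
Only numpy, scipy, OpenCV 4.12 (cv2) and the standard library are available. Lean on these libraries where they do the work, as an engineer would, in place of code of your own. Each camera call takes 0.05 s, during which the arm holds its last target.

### The job

Pack the four reconditioned oven spares for storage: put the clock module, fan motor, selector switch and lamp each into the foam nest whose pocket is cut to its outline, standing upright, square with the pocket and right down on its blue floor. Lower each one in gently instead of dropping it, and leave the screwdriver and the jar where they are.

Things in the scene. Friction and masses are not known exactly. Their poses are not given: they have to be found in the camera images.
- timer_center (a point): oven clock module: a box 112 mm long (its x) and 42 mm wide (its y) at its black face on top (52 to 64 mm up; below that the pale grey casing is 108 x 42 mm), with a dark display and three round keys on that face. Stands upright, 64 mm tall; this point is on its vertical centre line, 32 mm above its underside; its z axis points up when upright. Grip it across the 42 mm. 0.25 kg, more or less.
- motor_center (a point): oven fan motor: block of grey steel sheets 76 mm long (its x) and 46 mm wide (its y), 44 mm high, with a red-brown coil on top at one end (its -x) and a thin shaft standing at the other (its +x) up to 64 mm. Stands upright, 64 mm tall; this point is on its vertical centre line, 32 mm above its underside; its z axis points up when upright. Grip the steel block across the 46 mm. 0.5 kg, more or less.
- switch_center (a point): oven selector switch: cream square block 44 x 44 mm, 42 mm high, with a steel plate on top and a thin steel spindle in its middle up to 64 mm. Stands upright, 64 mm tall; this point is on its vertical centre line, 32 mm above its underside; its z axis points up when upright. Grip the block across any two opposite sides. 0.12 kg, more or less.
- lamp_center (a point): oven lamp: round white ceramic holder 46 mm in diameter, 44 mm high, with a yellowish glass dome 38 mm across on top up to 64 mm. Stands upright, 64 mm tall; this point is on its vertical centre line, 32 mm above its underside; its z axis points up when upright. Grip the ceramic, along any direction. 0.16 kg, more or less.
- nest_long_pocket (a point): nest for the clock module: fixed slab of stiff foam in a flush cardboard tray, 165 mm (x) x 95 mm (y) over all, 20 mm high, charcoal on top, with one pocket 8 mm deep in its middle whose floor is blue: a long rectangle 128 mm (x) by 58 mm (y). This point is the centre of the pocket's floor, 12 mm above the bench and 8 mm below the foam's top; x runs along the tray's 165 mm, z up. The part may go in either way round.
- nest_oblong_pocket (a point): nest for the fan motor: fixed slab of stiff foam in a flush cardboard tray, 165 mm (x) x 95 mm (y) over all, 20 mm high, charcoal on top, with one pocket 8 mm deep in its middle whose floor is blue: an oblong 92 mm (x) by 62 mm (y). This point is the centre of the pocket's floor, 12 mm above the bench and 8 mm below the foam's top; x runs along the tray's 165 mm, z up. The part may go in either way round.
- nest_square_pocket (a point): nest for the selector switch: fixed slab of stiff foam in a flush cardboard tray, 165 mm (x) x 95 mm (y) over all, 20 mm high, charcoal on top, with one pocket 8 mm deep in its middle whose floor is blue: a square 60 x 60 mm. This point is the centre of the pocket's floor, 12 mm above the bench and 8 mm below the foam's top; x runs along the tray's 165 mm, z up. The part may go in with any of its sides to any side of the pocket.
- nest_round_pocket (a point): nest for the lamp: fixed slab of stiff foam in a flush cardboard tray, 165 mm (x) x 95 mm (y) over all, 20 mm high, charcoal on top, with one pocket 8 mm deep in its middle whose floor is blue: a circle 62 mm in diameter. This point is the centre of the pocket's floor, 12 mm above the bench and 8 mm below the foam's top; x runs along the tray's 165 mm, z up.
- screwdriver: bystander: screwdriver about 190 mm long with a green handle, lying on the bench to the right of the work (-y); leave it alone
- jar: bystander: steel jar with black lid, 60 mm in diameter, 70 mm tall, standing on the bench at the left of the work (+y); origin at the centre of its underside; leave it alone
Mind the look-alikes: they are no part of the job. What is shaped like the part that bears timer_center but turquoise is not meant.

How it is judged:
By the outcome, as a careful person would: the job done as asked, in the order asked, and still so for the second after the job is handed in, with the robot touching nothing.
It also fails if it takes over 96 s, if anything falls off the work surface, if the arm or the gripper's body presses on something with over 40 N, if the wrist force passes 120 N, or if a joint passes its speed limit or range.

## Working session

There is one attempt and no reset: what is moved stays moved. The work goes in short steps, Python scripts to look and compute and a tool call to move; the robot and the scene stay as the last step left them, time stands still between calls to the robot, and variables do not carry over. Pictures are saved under pics/ and viewed, and the job is handed in when it is done.

Besides the shell and the picture viewer there is one more tool, called after "Request:" as name(argument=value, ...), one argument or row to a line, values as JSON. move_arm: Moves the arm, as the interface text tells. Its arguments: {"type":"object","properties":{"plan":{"type":"array","items":{"type":"object","properties":{"x":{"type":"number"},"y":{"type":"number"},"z":{"type":"number"},"spin":{"type":"number"}}}},"fingers":{"type":"number"},"squeeze":{"type":"number"}},"required":["plan"]}

```bash
ls; mkdir -p pics
python3 - <<'E'
from rig import bot
import cv2,numpy as np
o=bot.get_obs();print({k:np.round(v,3).tolist() if not isinstance(v,float) else v for k,v in o.items()})
for n in ("top","scene"):
    im,d=bot.get_image(n);cv2.imwrite(f"pics/{n}0.png",im[:,:,::-1]);np.save(f"pics/{n}0.npy",d);np.save(f"pics/{n}0im.npy",im)
    c=bot.get_calibration(n);print(n,{k:np.round(v,4).tolist() for k,v in c.items() if not isinstance(v,str)})
print(bot.get_calibration("wrist"))
E
```

```text
pics
{'time_s': 0.0, 'joint_positions': [1.167, 0.308, 1.508, 0.0, 1.328, -0.073], 'joint_vel': [-0.0, -0.0, -0.001, 0.001, 0.001, -0.0], 'tau': [0.002, -45.756, -25.192, -0.0, 0.013, -0.0], 'position': [186.473, 543.138, 212.971], 'orientation': [-0.517, -3.098, 0.003], 'contact_force': [0.557, 0.674, 0.162], 'moment': [-0.015, -0.0, 0.004], 'finger_gap': 84.89539262411066}
top {'fx': 570.6828, 'fy': 570.6828, 'cx': 329.3981, 'cy': 244.3222, 'T': [[-0.0214, 0.976, -0.2168, 170.5227], [-0.9998, -0.0198, 0.0095, 14.9193], [0.005, 0.2169, 0.9762, 1381.7425], [0.0, 0.0, 0.0, 1.0]]}
scene {'fx': 610.6937, 'fy': 610.6937, 'cx': 322.6054, 'cy': 237.0064, 'T': [[0.7123, -0.396, 0.5795, 1196.826], [0.7015, 0.3756, -0.6056, -789.8726], [0.0221, 0.8379, 0.5454, 783.935], [0.0, 0.0, 0.0, 1.0]]}
{'fx': 330.3475165946641, 'fy': 330.3475165946641, 'cx': 319.47043527503826, 'cy': 235.4370381950504, 'T_tool_cam': array([[-4.87713508e-04,  9.58441422e-01,  2.85288981e-01,
         7.29839513e+01],
       [ 9.99999875e-01,  4.98888129e-04,  3.35042724e-05,
        -1.06082182e+00],
       [-1.10215404e-04,  2.85288962e-01, -9.58441545e-01,
        -1.59651130e+02],
       [ 0.00000000e+00,  0.00000000e+00,  0.00000000e+00,
         1.00000000e+00]])}
```

View pics/top0.png

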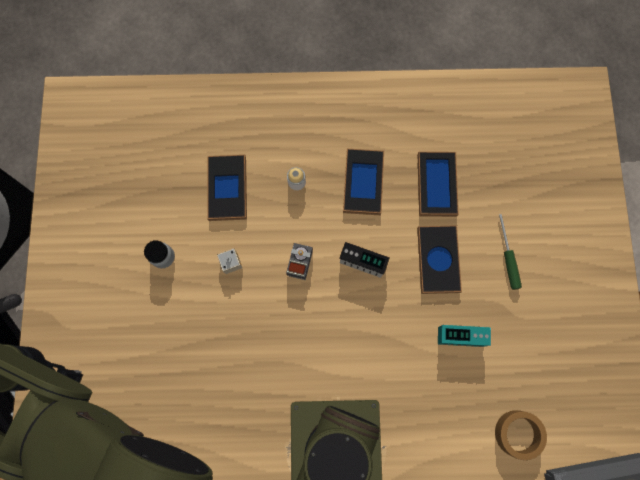

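View pics/scene0.png

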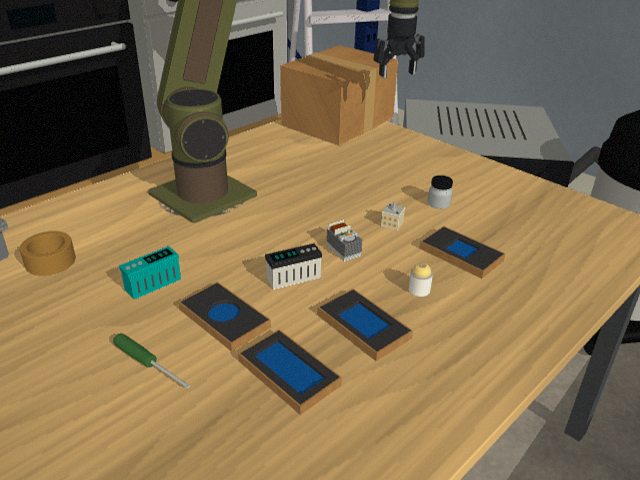

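```bash
cat > h.py <<'E'
import numpy as np,cv2
from rig import bot
from scipy.spatial.transform import Rotation as R
def camT(name,obs=None):
    c=bot.get_calibration(name)
    if name!="wrist": return c,np.array(c["T"])
    T=np.eye(4);T[:3,:3]=R.from_rotvec(obs["orientation"]).as_matrix();T[:3,3]=obs["position"]
    return c,T@np.array(c["T_tool_cam"])
def ray(c,T,uv,z):
    uv=np.asarray(uv,float).reshape(-1,2)
    d=np.c_[(uv[:,0]-c["cx"])/c["fx"],-(uv[:,1]-c["cy"])/c["fy"],-np.ones(len(uv))]@T[:3,:3].T
    s=(z-T[2,3])/d[:,2]
    return T[:3,3]+d*s[:,None]
def wpts(c,T,d):
    v,u=np.mgrid[:d.shape[0],:d.shape[1]]
    p=np.stack([(u-c["cx"])/c["fx"]*d,-(v-c["cy"])/c["fy"]*d,-d],-1)
    return p@T[:3,:3].T+T[:3,3]
def rect(c,T,mask,z):
    cs,_=cv2.findContours(mask.astype(np.uint8),cv2.RETR_EXTERNAL,cv2.CHAIN_APPROX_NONE)
    k=max(cs,key=cv2.contourArea)[:,0,:]
    p=ray(c,T,k,z)[:,:2].astype(np.float32)
    (cx,cy),(w,h),a=cv2.minAreaRect(p)
    if w<h:w,h,a=h,w,a+90
    return round(cx,1),round(cy,1),round(w,1),round(h,1),round((a+90)%180-90,1)
E
python3 - <<'E'
from h import *
print(bot.tips_ahead, [a for a in dir(bot) if a[0]!='_'])
for n in ("top",):
    im=np.load(f"pics/{n}0im.npy");d=np.load(f"pics/{n}0.npy");c,T=camT(n);P=wpts(c,T,d)
    print({k:v for k,v in c.items() if k not in("T",)})
    hsv=cv2.cvtColor(im,cv2.COLOR_RGB2HSV);print("bench z",np.median(P[300,220:300,2]))
    blue=(hsv[...,0]>95)&(hsv[...,0]<125)&(hsv[...,1]>150)&(hsv[...,2]>60)
    dark=(im.max(2)<75)
    win=dict(long=(410,145,465,222),oblong=(338,143,390,220),square=(200,148,252,226),round=(412,220,466,298))
    for k,(a,b,e,f) in win.items():
        w=np.zeros(blue.shape,bool);w[b:f,a:e]=1
        zt=np.median(P[w&dark][:,2]);zb=np.median(P[w&blue][:,2])
        print(k,"top",rect(c,T,w&(dark|blue),20),"blue",rect(c,T,w&blue,12),"z",round(zt,1),round(zb,1))
    hi=P[...,2]
    win=dict(timer=(330,230,400,290),motor=(280,235,320,290),switch=(212,240,248,280),lamp=(280,160,315,205),jar=(138,232,182,278),turq=(430,318,500,360))
    for k,(a,b,e,f) in win.items():
        w=np.zeros(blue.shape,bool);w[b:f,a:e]=1
        for lo,h0,z in((55,75,64),(33,52,43)):
            m=w&(hi>lo)&(hi<h0)
            if m.sum()>8: q=P[m];print(k,lo,m.sum(),"mean",q.mean(0).round(1),rect(c,T,m,z))
E
```

```text
11.0 ['MotionError', 'close_job', 'get_calibration', 'get_image', 'get_obs', 'tips_ahead']
{'fx': 570.6827566025378, 'fy': 570.6827566025378, 'cx': 329.3980705341382, 'cy': 244.32222638660946}
bench z -1.0715563045309864
long top (627.1, -273.6, 156.0, 88.7, -1.6) blue (627.0, -274.3, 124.4, 56.6, -1.6) z 19.2 11.3
oblong top (636.3, -87.1, 159.3, 88.6, -4.9) blue (637.3, -87.5, 89.2, 61.9, -4.7) z 19.1 11.4
square top (627.5, 255.8, 159.0, 86.8, 1.4) blue (628.7, 257.1, 57.9, 56.6, -89.2) z 18.6 10.8
round top (433.1, -265.2, 158.2, 88.6, 0.1) blue (433.8, -265.8, 59.0, 57.4, 88.8) z 19.2 11.4
timer 55 852 mean [429.3 -79.   63.4] (429.2, -78.8, 111.4, 43.6, 69.1)
timer 33 68 mean [410.  -73.8  42.1] (407.2, -79.9, 87.9, 4.6, 68.5)
motor 55 70 mean [418.7  78.3  57.3] (446.0, 70.6, 9.7, 7.1, -0.6)
motor 33 464 mean [433.5  74.   44.8] (430.9, 75.7, 77.4, 47.2, -14.6)
switch 33 338 mean [434.8 243.7  41.8] (434.7, 243.5, 45.5, 44.2, 19.0)
lamp 55 117 mean [639.1  81.5  59.9] (638.7, 82.0, 34.0, 33.4, 89.4)
lamp 33 143 mean [636.7  81.2  44.5] (637.0, 83.1, 46.9, 41.6, 65.2)
jar 55 411 mean [453.4 411.5  68. ] (454.3, 412.1, 54.6, 50.5, 88.8)
jar 33 124 mean [444.1 397.5  41.8] (447.7, 402.0, 57.4, 39.4, -32.3)
turq 55 922 mean [ 244.5 -305.3   63.5] (244.6, -304.5, 112.4, 42.2, 85.6)
turq 33 30 mean [ 230.9 -285.6   39.9] (222.1, -333.5, 2.3, 0.0, 88.8)
```

Run:
```python
import cv2
im=cv2.imread("pics/top0.png")
cv2.imwrite("pics/c1.png",cv2.resize(im[225:360,200:500],None,fx=2.6,fy=2.6,interpolation=cv2.INTER_CUBIC))
```

```text
(no output)
```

View pics/c1.png

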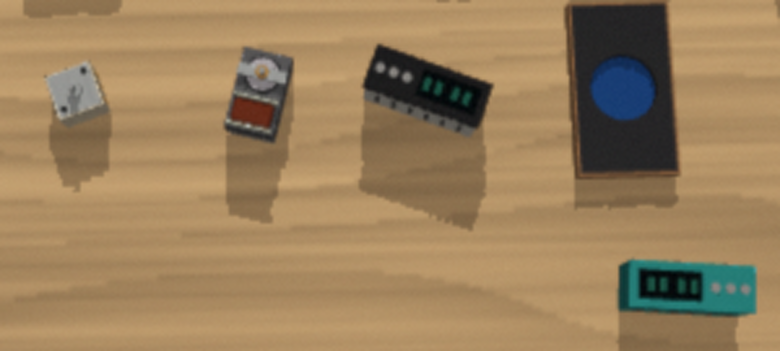

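The clock-module candidates in the top view are the black-faced module with pale casing at (364,259) and a turquoise one at (465,336). The crop confirms that the black-faced one fits the description and the turquoise one is the look-alike. The fitted sizes (111x44, 77x47, 45x44, 47 mm) match the descriptions. Next I work out the first moves.

```bash
cat >> h.py <<'E'
def state():
    o=bot.get_obs();M=R.from_rotvec(o["orientation"]).as_matrix()
    phi=np.degrees(np.arctan2(M[1,1],M[0,1]))
    return o,M,phi
def go(x,y,z=None,phi=None):
    "tool-frame shift (mm) to TCP target with present axes, and the spin (deg)"
    o,M,p=state()
    t=np.array([x,y,o["position"][2] if z is None else z])
    dd=M.T@(t-o["position"])
    s=None if phi is None else round((p-phi+180)%360-180,1)
    print("t",round(o["time_s"],2),"at",o["position"].round(1),"phi",round(p,1),"shift",dd.round(1),"spin",s,"F",o["contact_force"].round(1),"gap",round(o["finger_gap"],1))
    return dd
E
python3 - <<'E'
from h import *
a=go(430,300); b=go(429,-79,phi=-20.9); print((a/6).round(1),((b-a)/7).round(1))
E
```

```text
t 0.1 at [186.5 543.2 213.1] phi 71.0 shift [-3.093e+02 -1.510e+02  2.000e-01] spin None F [-0.   0.5  0.4] gap 85.4
t 0.1 at [186.5 543.2 213.1] phi 71.0 shift [-431.4 -509.7    0.9] spin 91.9 F [-0.   0.5  0.4] gap 85.4
[-51.5 -25.2   0. ] [-17.5 -51.3   0.1]
```

Request:
move_arm(
  plan=[
    {"x": -0.0515, "y": -0.0252},
    {"x": -0.0515, "y": -0.0252},
    {"x": -0.0515, "y": -0.0252},
    {"x": -0.0515, "y": -0.0252},
    {"x": -0.0515, "y": -0.0252},
    {"x": -0.0515, "y": -0.0252},
    {"x": -0.0175, "y": -0.0513},
    {"x": -0.0175, "y": -0.0513},
  ],
)

```text
invalid input at $.plan[0]: expected keys x, y, z, spin
```

Request:
move_arm(
  plan=[
    {"x": -0.0175, "y": -0.0513},
    {"x": -0.0175, "y": -0.0513},
    {"x": -0.0175, "y": -0.0513},
    {"x": -0.0175, "y": -0.0513},
    {"x": -0.0175, "y": -0.0513},
    {"spin": 10.5},
    {"spin": 10.5},
    {"spin": 10.5},
  ],
)

```text
invalid input at $.plan[0]: expected keys x, y, z, spin
```

Request:
move_arm(
  plan=[
    {"spin": 10.5},
    {"spin": 10.5},
    {"spin": 10.5},
    {"spin": 10.5},
    {"spin": 10.5},
    {"spin": 7.9},
    {},
    {},
  ],
)

```text
invalid input at $.plan[0]: expected keys x, y, z, spin
```

```bash
cat > w.py <<'E'
from h import *
import sys
o,M,p=state()
im,d=bot.get_image("wrist");n=sys.argv[1]
cv2.imwrite(f"pics/{n}.png",im[:,:,::-1]);np.savez(f"pics/{n}.npz",im=im,d=d,pos=o["position"],ori=o["orientation"])
go(float(sys.argv[2]),float(sys.argv[3]))
E
python3 w.py w1 429 -79
```

```text
t 0.15 at [186.6 543.3 213.2] phi 71.0 shift [-431.4 -509.9    0.7] spin None F [ 0.1 -0.2 -0. ] gap 85.5
```

View pics/w1.png

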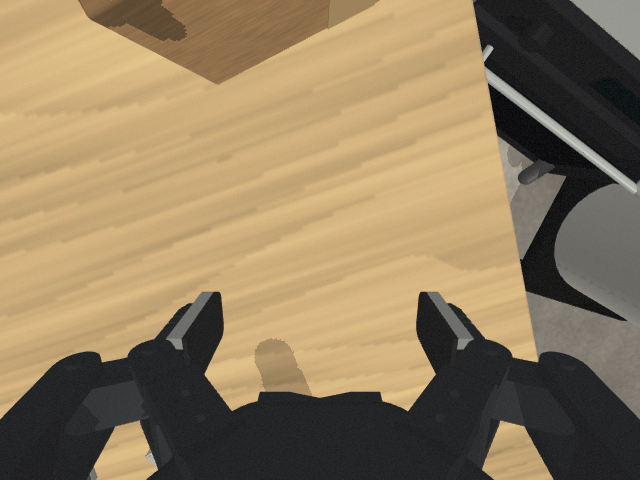

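The calls were refused because every key is required, so nothing moved. The wrist view shows only bare bench, with the fingers around rows 290–350. I resend with full rows.

Request:
move_arm(
  plan=[
    {"x": -0.0515, "y": -0.0252, "z": 0, "spin": 0},
    {"x": -0.0515, "y": -0.0252, "z": 0, "spin": 0},
    {"x": -0.0515, "y": -0.0252, "z": 0, "spin": 0},
    {"x": -0.0515, "y": -0.0252, "z": 0, "spin": 0},
    {"x": -0.0515, "y": -0.0252, "z": 0, "spin": 0},
    {"x": -0.0515, "y": -0.0252, "z": 0, "spin": 0},
    {"x": -0.0175, "y": -0.0513, "z": 0, "spin": 0},
    {"x": -0.0175, "y": -0.0513, "z": 0, "spin": 0},
  ],
)

```text
time_s: 1.15
position: [430.0, 190.2, 213.4]
orientation: [-0.518, -3.098, 0.001]
contact_force: [0.7, 0.1, -0.3]
finger_gap: 85.4
```

Request:
move_arm(
  plan=[
    {"x": -0.0175, "y": -0.0513, "z": 0, "spin": 0},
    {"x": -0.0175, "y": -0.0513, "z": 0, "spin": 0},
    {"x": -0.0175, "y": -0.0513, "z": 0, "spin": 0},
    {"x": -0.0175, "y": -0.0513, "z": 0, "spin": 0},
    {"x": -0.0175, "y": -0.0513, "z": 0, "spin": 0},
    {"x": 0, "y": 0, "z": 0, "spin": 10.5},
    {"x": 0, "y": 0, "z": 0, "spin": 10.5},
    {"x": 0, "y": 0, "z": 0, "spin": 10.5},
  ],
)

```text
time_s: 2.15
position: [428.8, -79.3, 213.6]
orientation: [-1.349, -2.837, 0.0]
contact_force: [0.3, 0.7, -0.2]
finger_gap: 85.7
```

Request:
move_arm(
  plan=[
    {"x": 0, "y": 0, "z": 0, "spin": 10.5},
    {"x": 0, "y": 0, "z": 0, "spin": 10.5},
    {"x": 0, "y": 0, "z": 0, "spin": 10.5},
    {"x": 0, "y": 0, "z": 0, "spin": 10.5},
    {"x": 0, "y": 0, "z": 0, "spin": 10.5},
    {"x": 0, "y": 0, "z": 0, "spin": 7.9},
    {"x": 0, "y": 0, "z": 0, "spin": 0},
    {"x": 0, "y": 0, "z": 0, "spin": 0},
  ],
)

```text
time_s: 3.15
position: [429.0, -78.9, 213.8]
orientation: [-2.585, -1.786, 0.0]
contact_force: [-0.1, 0.8, 0.0]
finger_gap: 85.7
```

```bash
python3 w.py w2 429 -79
```

```text
t 3.2 at [429.1 -79.  213.8] phi -20.8 shift [-0.1 -0.   0. ] spin None F [ 0.3  0.  -0.7] gap 85.5
```

View pics/w2.png

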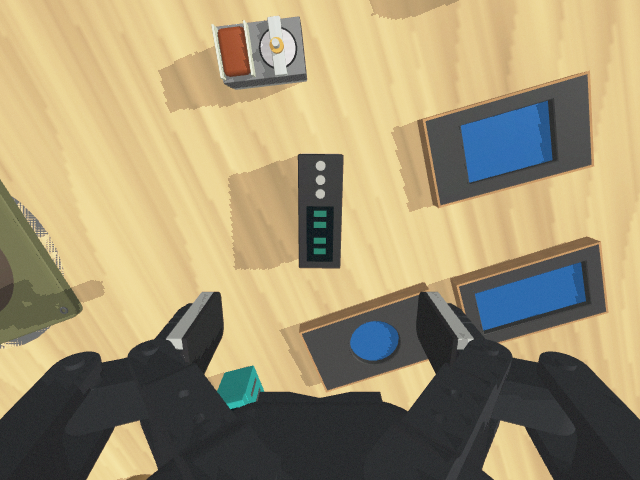

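The wrist view shows the black-faced clock module upright at about (320,211), between the jaw lines, with the motor at (260,50) and nests to the right. I cast its corners at z=64, and the nests and motor too.

Run:
```python
from h import *
q=np.load("pics/w2.npz");im=q["im"];d=q["d"]
c,T=camT("wrist",dict(position=q["pos"],orientation=q["ori"]));P=wpts(c,T,d)
hsv=cv2.cvtColor(im,cv2.COLOR_RGB2HSV)
def win(a,b,e,f):
    w=np.zeros(d.shape,bool);w[b:f,a:e]=1;return w
hi=P[...,2]
m=win(290,145,350,275)&(hi>56)&(hi<75);print("timer",rect(c,T,m,64),P[m][:,2].mean())
m=win(205,10,312,95)&(hi>36)&(hi<52);print("motor",rect(c,T,m,44),np.median(P[m][:,2]))
blue=(hsv[...,0]>95)&(hsv[...,0]<125)&(hsv[...,1]>120)&(hsv[...,2]>60)
dark=im.max(2)<90
for n,w in(("oblong",win(410,60,600,215)),("round",win(330,310,410,370)),("long",win(455,240,610,340))):
    print(n,rect(c,T,w&blue,12),np.median(P[w&blue][:,2]), rect(c,T,w&(dark|blue)&(hi>14),20))
```

```text
timer (429.2, -77.7, 111.6, 41.7, 68.7) 63.865733244633304
motor (430.8, 76.8, 76.4, 49.6, -14.7) 44.298351068785024
oblong (636.3, -87.0, 89.4, 61.8, -5.1) 11.61082775527052 (635.0, -86.4, 159.1, 88.9, -5.0)
round (430.8, -266.3, 58.8, 57.9, -40.8) 11.639937345332555 (427.5, -258.8, 99.6, 84.0, -20.2)
long (626.2, -275.2, 125.9, 54.1, -1.8) 11.56487300051728 (619.3, -272.5, 170.7, 88.5, -1.7)
```

Both views agree within about 1.5 mm. I descend on the clock module to TCP z≈24.

Request:
move_arm(
  plan=[
    {"x": 0.0005, "y": 0, "z": 0.03, "spin": 0.2},
    {"x": 0, "y": 0, "z": 0.03, "spin": 0},
    {"x": 0, "y": 0, "z": 0.03, "spin": 0},
    {"x": 0, "y": 0, "z": 0.03, "spin": 0},
    {"x": 0, "y": 0, "z": 0.03, "spin": 0},
    {"x": 0, "y": 0, "z": 0.025, "spin": 0},
    {"x": 0, "y": 0, "z": 0.015, "spin": 0},
    {"x": 0, "y": 0, "z": 0, "spin": 0},
  ],
)

```text
time_s: 4.2
position: [428.5, -78.3, 23.0]
orientation: [-2.587, -1.778, 0.003]
contact_force: [-1.6, -0.1, 0.7]
finger_gap: 85.4
```

Request:
move_arm(
  plan=[
    {"x": 0, "y": 0, "z": 0, "spin": 0},
    {"x": 0, "y": 0, "z": 0, "spin": 0},
    {"x": 0, "y": 0, "z": 0, "spin": 0},
    {"x": 0, "y": 0, "z": 0, "spin": 0},
    {"x": 0, "y": 0, "z": 0, "spin": 0},
    {"x": 0, "y": 0, "z": 0, "spin": 0},
    {"x": 0, "y": 0, "z": 0, "spin": 0},
    {"x": 0, "y": 0, "z": 0, "spin": 0},
  ],
  fingers=0.03,
  squeeze=45,
)

```text
time_s: 5.2
position: [429.9, -78.6, 24.8]
orientation: [2.589, 1.778, 0.002]
contact_force: [-1.4, 0.4, 6.9]
finger_gap: 41.0
```

Request:
move_arm(
  plan=[
    {"x": 0, "y": 0, "z": -0.025, "spin": 0},
    {"x": 0, "y": 0, "z": -0.03, "spin": 0},
    {"x": 0, "y": 0, "z": -0.03, "spin": 0},
    {"x": -0.01, "y": 0.025, "z": 0, "spin": 0},
    {"x": -0.02, "y": 0.045, "z": 0, "spin": 0},
    {"x": -0.02, "y": 0.045, "z": 0, "spin": 0},
    {"x": -0.02, "y": 0.045, "z": 0, "spin": 0},
    {"x": -0.02, "y": 0.045, "z": 0, "spin": 0},
  ],
)

```text
time_s: 6.2
position: [588.9, -237.0, 108.6]
orientation: [-2.589, -1.778, 0.0]
contact_force: [0.3, -0.2, -1.9]
finger_gap: 40.7
```

Request:
move_arm(
  plan=[
    {"x": -0.015, "y": 0.035, "z": 0, "spin": 0},
    {"x": -0.007, "y": 0.0147, "z": 0, "spin": 5},
    {"x": 0, "y": 0, "z": 0, "spin": 10},
    {"x": 0, "y": 0, "z": 0, "spin": 10},
    {"x": 0, "y": 0, "z": 0, "spin": 10},
    {"x": 0, "y": 0, "z": 0, "spin": 10},
    {"x": 0, "y": 0, "z": 0, "spin": 10},
    {"x": 0, "y": 0, "z": 0, "spin": 10},
  ],
)

```text
time_s: 7.2
position: [626.1, -274.2, 108.3]
orientation: [-3.139, -0.099, 0.002]
contact_force: [-0.0, 0.5, -1.4]
finger_gap: 41.0
```

Request:
move_arm(
  plan=[
    {"x": 0, "y": 0, "z": 0, "spin": 5.5},
    {"x": 0, "y": 0, "z": 0, "spin": 0},
    {"x": 0, "y": 0, "z": 0, "spin": 0},
    {"x": 0, "y": 0, "z": 0, "spin": 0},
    {"x": 0, "y": 0, "z": 0, "spin": 0},
    {"x": 0, "y": 0, "z": 0, "spin": 0},
    {"x": 0, "y": 0, "z": 0, "spin": 0},
    {"x": 0, "y": 0, "z": 0, "spin": 0},
  ],
)

```text
time_s: 8.2
position: [626.8, -274.5, 108.9]
orientation: [-3.141, 0.042, 0.0]
contact_force: [0.5, -0.2, -0.6]
finger_gap: 41.3
```

```bash
python3 w.py w3 626.8 -274.3
```

```text
t 8.25 at [ 626.8 -274.5  108.9] phi -91.5 shift [-0.  -0.2  0. ] spin None F [-0.3  0.5 -2. ] gap 41.1
```

View pics/w3.png

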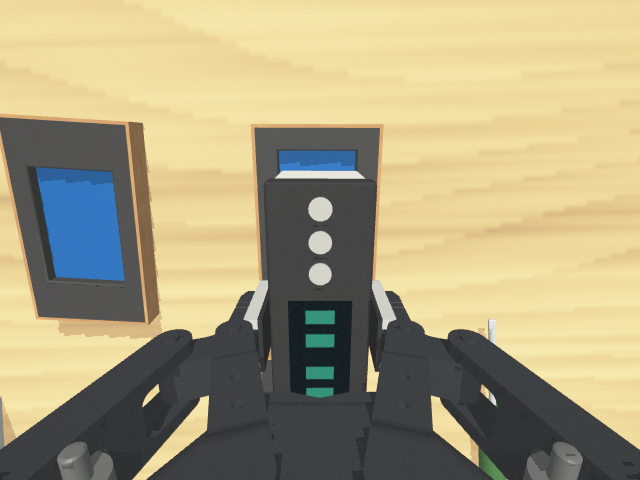

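The wrist view shows the module gripped level in the jaws, its far edge at row ~180 (cols 265–377), and the long nest square with it beyond (tray edge at row 125). I check where the held part sits.

Run:
```python
from h import *
q=np.load("pics/w3.npz");im=q["im"];d=q["d"]
c,T=camT("wrist",dict(position=q["pos"],orientation=q["ori"]));P=wpts(c,T,d);z=P[...,2]
w=np.zeros(d.shape,bool);w[150:300,260:380]=1
m=w&(z>130)&(z<165);print(np.median(z[m]),[z[200:295,a:a+8].mean().round(1) for a in (272,350,366)],"row z",[z[r,275:290].mean().round(1) for r in (190,220,260,290)])
zt=np.median(z[m]);q2=ray(c,T,[(265,181),(377,181),(272,295),(370,295)],zt);print(q2.round(1))
hsv=cv2.cvtColor(im,cv2.COLOR_RGB2HSV);b=(hsv[...,0]>95)&(hsv[...,0]<125)&(hsv[...,1]>120)
w=np.zeros(d.shape,bool);w[150:172,250:380]=1;k=np.argwhere(w&b);print(k[:,1].min(),k[:,1].max());print(ray(c,T,[(278,152),(356,152)],12).round(1), ray(c,T,[(278,150),(357,150)],20).round(1))
```

```text
147.8091415159884 [np.float64(148.7), np.float64(148.2), np.float64(143.4)] row z [np.float64(155.8), np.float64(148.0), np.float64(148.0), np.float64(148.0)]
[[ 684.  -257.1  147.8]
 [ 682.9 -297.8  147.8]
 [ 638.3 -256.5  147.8]
 [ 637.2 -296.   147.8]]
279 355
[[ 688.8 -245.8   12. ]
 [ 687.1 -304.5   12. ]] [[ 690.5 -246.8   20. ]
 [ 688.9 -304.4   20. ]]
```

Request:
move_arm(
  plan=[
    {"x": -0.001, "y": 0, "z": 0.012, "spin": 0.2},
    {"x": 0, "y": 0, "z": 0.015, "spin": 0},
    {"x": 0, "y": 0, "z": 0.014, "spin": 0},
    {"x": 0, "y": 0, "z": 0.012, "spin": 0},
    {"x": 0, "y": 0, "z": 0.008, "spin": 0},
    {"x": 0, "y": 0, "z": 0.005, "spin": 0},
    {"x": 0, "y": 0, "z": 0.003, "spin": 0},
    {"x": 0, "y": 0, "z": 0.001, "spin": 0},
  ],
)

```text
time_s: 9.25
position: [626.0, -274.6, 39.1]
orientation: [3.141, -0.048, 0.001]
contact_force: [0.0, -0.8, -1.1]
finger_gap: 40.8
```

Request:
move_arm(
  plan=[
    {"x": 0, "y": 0, "z": 0.0005, "spin": 0},
    {"x": 0, "y": 0, "z": 0.0005, "spin": 0},
    {"x": 0, "y": 0, "z": 0.0005, "spin": 0},
    {"x": 0, "y": 0, "z": 0, "spin": 0},
    {"x": 0, "y": 0, "z": 0, "spin": 0},
    {"x": 0, "y": 0, "z": 0, "spin": 0},
    {"x": 0, "y": 0, "z": 0, "spin": 0},
    {"x": 0, "y": 0, "z": 0, "spin": 0},
  ],
)

```text
time_s: 10.25
position: [625.8, -274.5, 37.4]
orientation: [3.141, -0.048, -0.0]
contact_force: [-0.4, -0.1, -3.0]
finger_gap: 41.3
```

Request:
move_arm(
  plan=[
    {"x": 0, "y": 0, "z": 0.0005, "spin": 0},
    {"x": 0, "y": 0, "z": 0.0005, "spin": 0},
    {"x": 0, "y": 0, "z": 0.0005, "spin": 0},
    {"x": 0, "y": 0, "z": 0, "spin": 0},
    {"x": 0, "y": 0, "z": 0, "spin": 0},
    {"x": 0, "y": 0, "z": 0, "spin": 0},
    {"x": 0, "y": 0, "z": 0, "spin": 0},
    {"x": 0, "y": 0, "z": 0, "spin": 0},
  ],
)

```text
time_s: 11.25
position: [625.8, -274.5, 36.8]
orientation: [3.141, -0.048, 0.001]
contact_force: [-1.8, 1.6, 6.1]
finger_gap: 40.9
```

Contact is felt (+6 N), so the module is on the floor. I release it and rise.

Request:
move_arm(
  plan=[
    {"x": 0, "y": 0, "z": 0, "spin": 0},
    {"x": 0, "y": 0, "z": 0, "spin": 0},
    {"x": 0, "y": 0, "z": 0, "spin": 0},
    {"x": 0, "y": 0, "z": 0, "spin": 0},
    {"x": 0, "y": 0, "z": 0, "spin": 0},
    {"x": 0, "y": 0, "z": 0, "spin": 0},
    {"x": 0, "y": 0, "z": -0.005, "spin": 0},
    {"x": 0, "y": 0, "z": -0.01, "spin": 0},
  ],
  fingers=0.08,
)

```text
time_s: 12.25
position: [625.5, -274.3, 51.1]
orientation: [-3.141, 0.048, 0.001]
contact_force: [0.3, -0.5, 0.4]
finger_gap: 80.0
```

Request:
move_arm(
  plan=[
    {"x": 0, "y": 0, "z": -0.03, "spin": 0},
    {"x": 0, "y": 0, "z": -0.05, "spin": 0},
    {"x": 0, "y": 0, "z": -0.05, "spin": 0},
    {"x": 0, "y": 0, "z": -0.03, "spin": 0},
    {"x": -0.025, "y": 0, "z": 0, "spin": 0},
    {"x": -0.025, "y": 0, "z": 0, "spin": 0},
    {"x": 0, "y": 0, "z": 0, "spin": 0},
    {"x": 0, "y": 0, "z": 0, "spin": 0},
  ],
)

```text
time_s: 13.25
position: [576.7, -273.2, 211.7]
orientation: [3.141, -0.048, 0.003]
contact_force: [-0.4, -0.2, 0.1]
finger_gap: 80.1
```

```bash
python3 w.py w4 430.8 75.9
```

```text
t 13.3 at [ 576.8 -273.2  211.4] phi -91.7 shift [-156.6 -344.5   -0.4] spin None F [0.6 0.3 0.7] gap 79.6
```

View pics/w4.png

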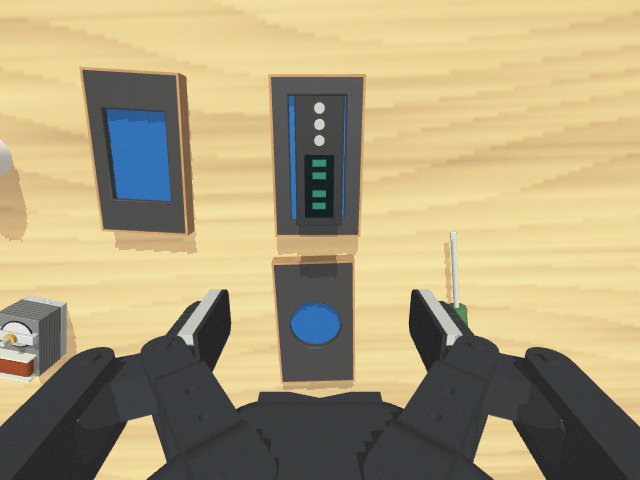

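The module stands in the long pocket at (320,160), with a blue margin on both sides. I check its height, then move to the motor.

Run:
```python
from h import *
q=np.load("pics/w4.npz");im=q["im"];d=q["d"]
c,T=camT("wrist",dict(position=q["pos"],orientation=q["ori"]));P=wpts(c,T,d);z=P[...,2]
w=np.zeros(d.shape,bool);w[85:235,285:355]=1
m=w&(z>65);print(rect(c,T,m,76),np.percentile(z[m],[10,50,90]).round(1),[round(float(np.median(z[r-3:r+3,310:330])),1) for r in(110,150,210)])
m2=np.zeros(d.shape,bool);m2[70:240,265:370]=1;m2&=(im.max(2)<90)&(z>14)&(z<26);print("foam z",np.median(z[m2]))
```

```text
(626.2, -275.5, 110.7, 42.3, -2.0) [74.8 75.9 77. ] [76.3, 75.8, 76.4]
foam z 19.641046725339436
```

Request:
move_arm(
  plan=[
    {"x": -0.0124, "y": -0.0292, "z": 0, "spin": 0},
    {"x": -0.0224, "y": -0.0492, "z": 0, "spin": 0},
    {"x": -0.0224, "y": -0.0492, "z": 0, "spin": 0},
    {"x": -0.0224, "y": -0.0492, "z": 0, "spin": 0},
    {"x": -0.0224, "y": -0.0492, "z": 0, "spin": 0},
    {"x": -0.0224, "y": -0.0492, "z": 0, "spin": 0},
    {"x": -0.0224, "y": -0.0492, "z": 0, "spin": 0},
    {"x": -0.01, "y": -0.02, "z": 0, "spin": 6},
  ],
)

```text
time_s: 14.3
position: [429.0, 78.7, 211.1]
orientation: [-3.134, 0.212, -0.0]
contact_force: [1.1, -0.2, -0.0]
finger_gap: 80.0
```

Request:
move_arm(
  plan=[
    {"x": 0, "y": 0, "z": 0, "spin": 6.9},
    {"x": 0, "y": 0, "z": 0, "spin": 0},
    {"x": 0, "y": 0, "z": 0, "spin": 0},
    {"x": 0, "y": 0, "z": 0, "spin": 0},
    {"x": 0, "y": 0, "z": 0, "spin": 0},
    {"x": 0, "y": 0, "z": 0, "spin": 0},
    {"x": 0, "y": 0, "z": 0, "spin": 0},
    {"x": 0, "y": 0, "z": 0, "spin": 0},
  ],
)

```text
time_s: 15.3
position: [429.6, 76.0, 210.9]
orientation: [-3.116, 0.401, -0.0]
contact_force: [0.2, -0.4, -0.3]
finger_gap: 79.7
```

```bash
python3 w.py w5 430.8 75.9
```

```text
t 15.35 at [429.6  76.1 210.9] phi -104.7 shift [ 1.2 -0.2  0. ] spin None F [-0.1 -0.4 -0.7] gap 79.9
```

View pics/w5.png

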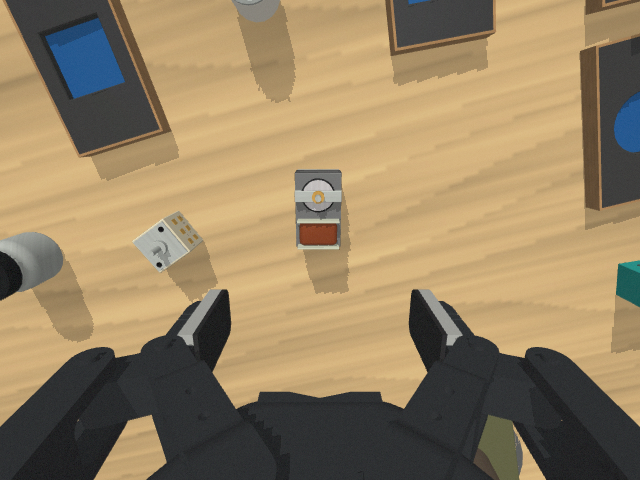

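The clock module's top reads 76 mm, so it is seated on the floor, at (626,-275) and −2°, square. The motor at (318,210) is centred and square between the jaws, so I descend.

Request:
move_arm(
  plan=[
    {"x": 0.001, "y": 0, "z": 0.03, "spin": 0},
    {"x": 0, "y": 0, "z": 0.03, "spin": 0},
    {"x": 0, "y": 0, "z": 0.03, "spin": 0},
    {"x": 0, "y": 0, "z": 0.03, "spin": 0},
    {"x": 0, "y": 0, "z": 0.03, "spin": 0},
    {"x": 0, "y": 0, "z": 0.025, "spin": 0},
    {"x": 0, "y": 0, "z": 0.012, "spin": 0},
    {"x": 0, "y": 0, "z": 0, "spin": 0},
  ],
)

```text
time_s: 16.35
position: [430.2, 75.8, 23.4]
orientation: [3.116, -0.401, -0.002]
contact_force: [-0.4, 0.6, 0.2]
finger_gap: 79.9
```

Request:
move_arm(
  plan=[
    {"x": 0, "y": 0, "z": 0, "spin": 0},
    {"x": 0, "y": 0, "z": 0, "spin": 0},
    {"x": 0, "y": 0, "z": 0, "spin": 0},
    {"x": 0, "y": 0, "z": 0, "spin": 0},
    {"x": 0, "y": 0, "z": 0, "spin": 0},
    {"x": 0, "y": 0, "z": 0, "spin": 0},
    {"x": 0, "y": 0, "z": 0, "spin": 0},
    {"x": 0, "y": 0, "z": 0, "spin": 0},
  ],
  fingers=0.03,
  squeeze=60,
)

```text
time_s: 17.35
position: [431.6, 75.6, 26.1]
orientation: [-3.116, 0.401, -0.005]
contact_force: [-3.1, -2.6, 16.9]
finger_gap: 30.1
```

```bash
python3 -c "
from h import *
go(635.8,-87,phi=-94.9)"
```

```text
t 17.35 at [431.6  75.6  26.1] phi -104.7 shift [238.7 105.5   0.7] spin -9.8 F [-3.1 -2.6 16.9] gap 30.1
```

The opening of 30 mm reached the commanded value, which can't be right on a 46 mm block. I look before doing anything else.

```bash
python3 w.py w6 430.8 75.9
python3 - <<'E'
from h import *
im,d=bot.get_image("scene");cv2.imwrite("pics/s2.png",cv2.resize(im[180:320,240:440,::-1],None,fx=4,fy=4,interpolation=cv2.INTER_CUBIC))
E
```

```text
t 17.4 at [431.6  75.6  26.1] phi -104.7 shift [-0.9 -0.1 -0. ] spin None F [-2.8 -3.3 18.1] gap 29.9
```

View pics/w6.png

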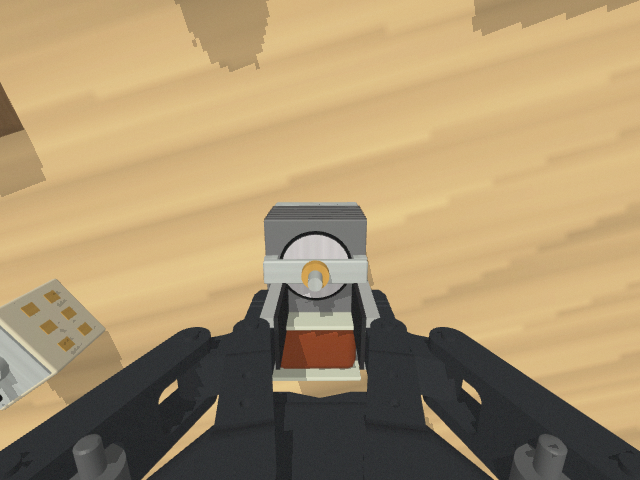

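View pics/s2.png

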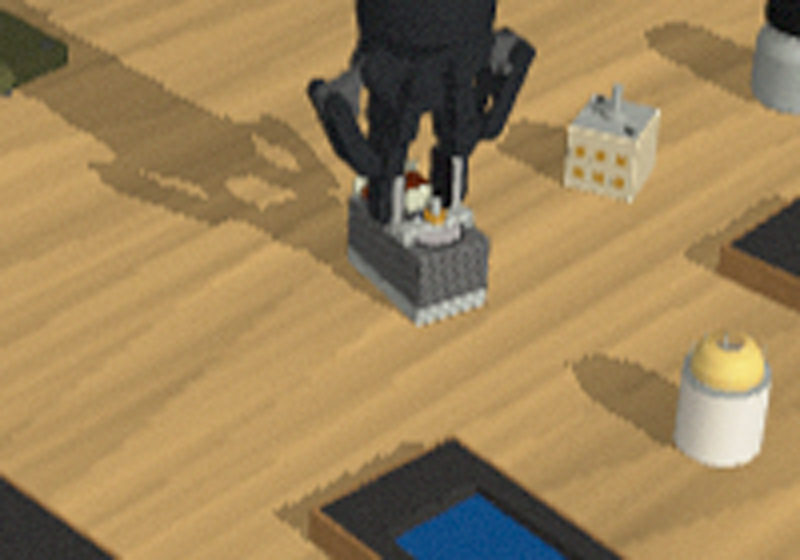

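Run:
```python
from h import *
for n,(a,b,e,f) in(("w5",(285,160,350,255)),("w6",(255,195,380,385))):
    q=np.load(f"pics/{n}.npz");im=q["im"];d=q["d"]
    c,T=camT("wrist",dict(position=q["pos"],orientation=q["ori"]));P=wpts(c,T,d)
    Tt=R.from_rotvec(q["ori"]).as_matrix()
    for r in range(b,f,8 if n=="w5" else 14):
        print(n,r,[tuple(np.round(P[r,k],0).astype(int)) for k in range(a,e,8 if n=="w5" else 14)])
q=np.load("pics/w6.npz");im=q["im"][190:400,240:400,::-1];cv2.imwrite("pics/c6.png",cv2.resize(im,None,fx=3.7,fy=2.8))
```

```text
w5 160 [(np.int64(485), np.int64(99), np.int64(0)), (np.int64(483), np.int64(91), np.int64(0)), (np.int64(481), np.int64(83), np.int64(0)), (np.int64(479), np.int64(74), np.int64(0)), (np.int64(477), np.int64(66), np.int64(1)), (np.int64(474), np.int64(57), np.int64(0)), (np.int64(472), np.int64(49), np.int64(-2)), (np.int64(470), np.int64(40), np.int64(0)), (np.int64(468), np.int64(32), np.int64(-1))]
w5 168 [(np.int64(477), np.int64(102), np.int64(-1)), (np.int64(475), np.int64(93), np.int64(0)), (np.int64(473), np.int64(85), np.int64(0)), (np.int64(470), np.int64(76), np.int64(-1)), (np.int64(468), np.int64(68), np.int64(-1)), (np.int64(466), np.int64(59), np.int64(0)), (np.int64(464), np.int64(51), np.int64(0)), (np.int64(461), np.int64(42), np.int64(-1)), (np.int64(459), np.int64(34), np.int64(0))]
w5 176 [(np.int64(469), np.int64(104), np.int64(0)), (np.int64(466), np.int64(96), np.int64(0)), (np.int64(468), np.int64(84), np.int64(45)), (np.int64(499), np.int64(57), np.int64(371)), (np.int64(464), np.int64(68), np.int64(43)), (np.int64(462), np.int64(61), np.int64(44)), (np.int
[... 8926 characters left out ...]
np.int64(53)), (np.int64(405), np.int64(93), np.int64(53)), (np.int64(403), np.int64(86), np.int64(54)), (np.int64(401), np.int64(80), np.int64(53)), (np.int64(400), np.int64(73), np.int64(53)), (np.int64(398), np.int64(67), np.int64(53)), (np.int64(424), np.int64(59), np.int64(88))]
w6 377 [(np.int64(450), np.int64(86), np.int64(118)), (np.int64(450), np.int64(82), np.int64(119)), (np.int64(402), np.int64(100), np.int64(57)), (np.int64(400), np.int64(94), np.int64(57)), (np.int64(399), np.int64(87), np.int64(57)), (np.int64(397), np.int64(81), np.int64(57)), (np.int64(394), np.int64(75), np.int64(55)), (np.int64(393), np.int64(68), np.int64(57)), (np.int64(343), np.int64(65), np.int64(-1))]
```

View pics/c6.png

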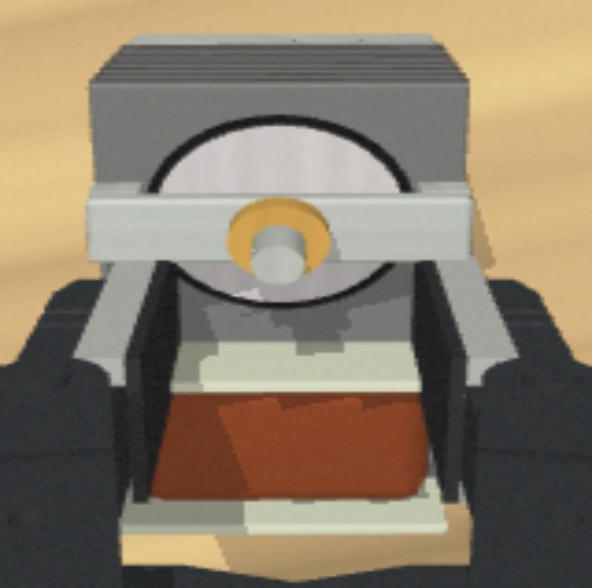

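The picture shows the pads 30 mm apart and sunk 8 mm per side into the block's outline, with 17 N pushing up. That isn't a sound grip. The motor still stands upright and in place. I open, rise and look again.

Request:
move_arm(
  plan=[
    {"x": 0, "y": 0, "z": 0, "spin": 0},
    {"x": 0, "y": 0, "z": 0, "spin": 0},
    {"x": 0, "y": 0, "z": 0, "spin": 0},
    {"x": 0, "y": 0, "z": 0, "spin": 0},
    {"x": 0, "y": 0, "z": 0, "spin": 0},
    {"x": 0, "y": 0, "z": 0, "spin": 0},
    {"x": 0, "y": 0, "z": 0, "spin": 0},
    {"x": 0, "y": 0, "z": 0, "spin": 0},
  ],
  fingers=0.08,
)

```text
time_s: 18.45
position: [430.6, 75.8, 23.9]
orientation: [3.116, -0.401, 0.0]
contact_force: [-0.6, -0.4, -4.3]
finger_gap: 80.0
```

```bash
python3 w.py w7 430.8 75.9
python3 - <<'E'
from h import *
im,d=bot.get_image("scene");cv2.imwrite("pics/s3.png",cv2.resize(im[180:320,240:440,::-1],None,fx=4,fy=4,interpolation=cv2.INTER_CUBIC))
E
```

```text
t 18.5 at [430.6  75.8  23.9] phi -104.7 shift [ 0.2 -0.1 -0. ] spin None F [-0.2  0.1 -4.3] gap 80.1
```

View pics/w7.png

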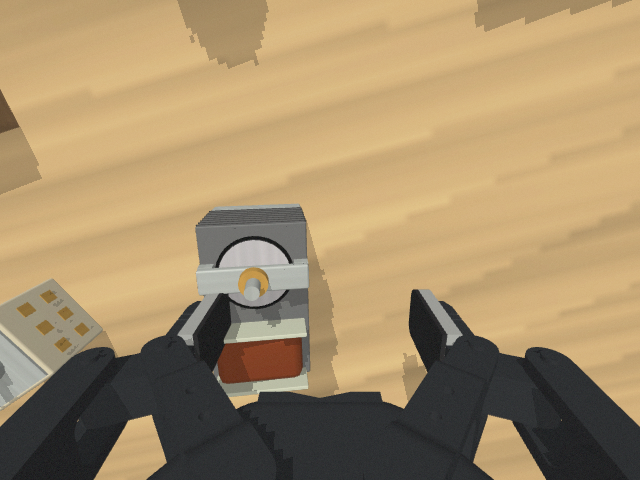

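View pics/s3.png

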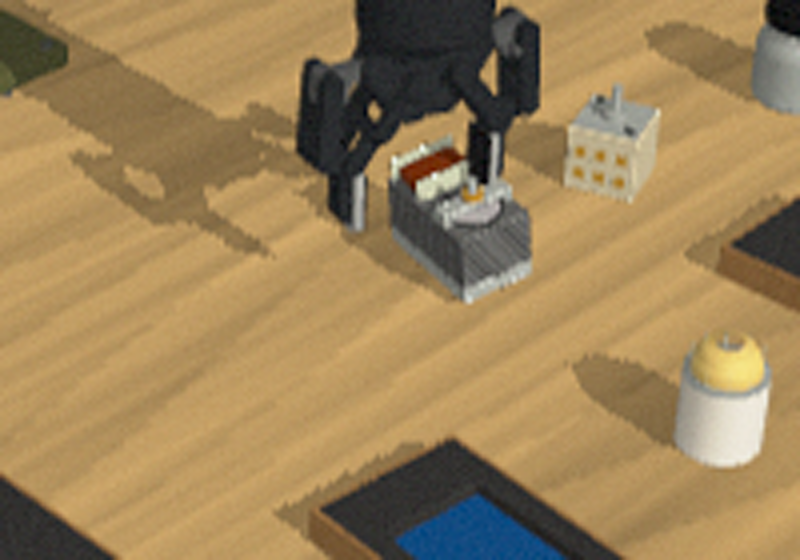

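Unexpectedly, the left finger has caught in the block and carried the motor about 25 mm to the tool's left (motor now around (252,290)). It still stands upright, with −4 N on the tool. I raise slowly to see whether it slips free.

Request:
move_arm(
  plan=[
    {"x": 0, "y": 0, "z": -0.001, "spin": 0},
    {"x": 0, "y": 0, "z": -0.001, "spin": 0},
    {"x": 0, "y": 0, "z": -0.001, "spin": 0},
    {"x": 0, "y": 0, "z": -0.001, "spin": 0},
    {"x": 0, "y": 0, "z": -0.001, "spin": 0},
    {"x": 0, "y": 0, "z": -0.001, "spin": 0},
    {"x": 0, "y": 0, "z": -0.001, "spin": 0},
    {"x": 0, "y": 0, "z": 0, "spin": 0},
  ],
)

```text
time_s: 19.55
position: [430.7, 75.8, 31.0]
orientation: [-3.116, 0.401, -0.0]
contact_force: [0.3, 0.2, -3.9]
finger_gap: 80.1
```

```bash
python3 w.py w8 430.8 75.9
python3 - <<'E'
from h import *
im,d=bot.get_image("scene");cv2.imwrite("pics/s4.png",cv2.resize(im[200:290,290:410,::-1],None,fx=6.5,fy=6.5,interpolation=cv2.INTER_CUBIC))
q=np.load("pics/w8.npz");c,T=camT("wrist",dict(position=q["pos"],orientation=q["ori"]));P=wpts(c,T,q["d"])
for v,u in((235,215),(235,290),(300,285),(310,285),(220,250),(390,240)): print((u,v),P[v,u].round(1))
E
```

```text
t 19.6 at [430.6  75.8  31. ] phi -104.7 shift [ 0.2 -0.1  0. ] spin None F [-0.1  0.4 -3.8] gap 79.9
(215, 235) [473.5 108.5  58.9]
(290, 235) [464.2  79.2  53.7]
(285, 300) [436.   89.5  56. ]
(285, 310) [431.1  90.9  56. ]
(250, 220) [474.4  94.7  50.4]
(240, 390) [405.3 117.9  69.9]
```

View pics/s4.png

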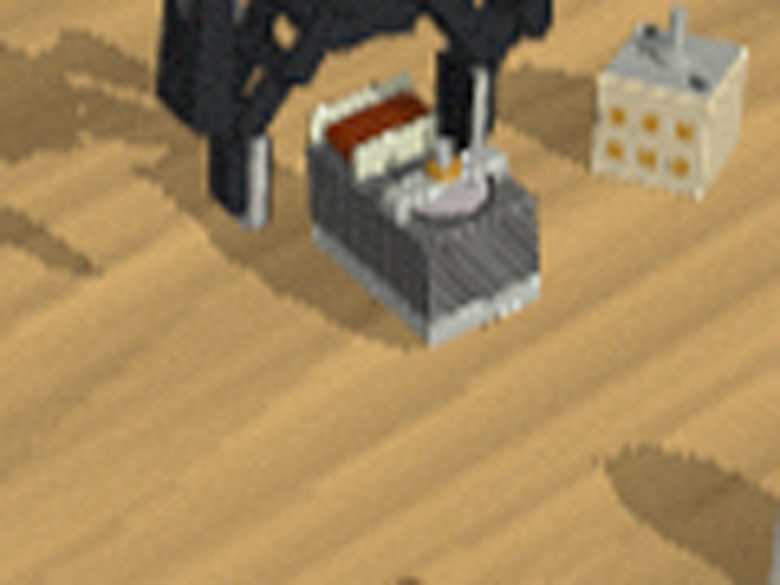

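View pics/w8.png

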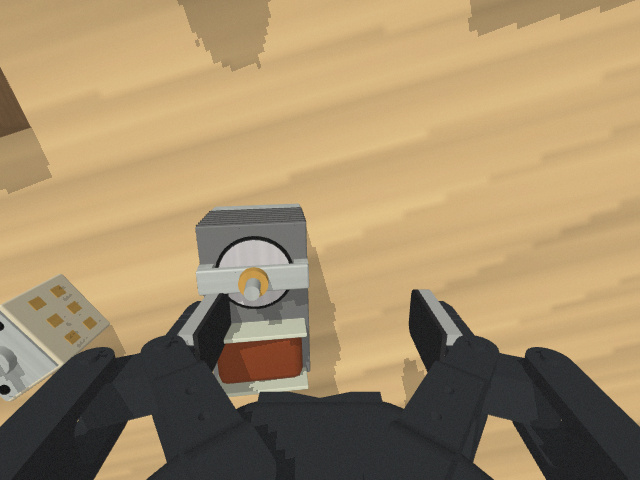

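The motor came up with the left finger, by 7 mm, and slightly rolled. It seems wedged between the strap and the coil flange. I compare the fingertips' real height with the model, using the depth images.

Run:
```python
from h import *
for n in ("w5","w7","w8","w6","w3"):
    q=np.load(f"pics/{n}.npz");c,T=camT("wrist",dict(position=q["pos"],orientation=q["ori"]));P=wpts(c,T,q["d"])
    M=R.from_rotvec(q["ori"]).as_matrix();L=(P-q["pos"])@M  # tool coords
    w=(np.abs(L[...,0])<25)&(np.abs(L[...,1])<60)&(L[...,2]<20)
    for s in(-1,1):
        m=w&(np.sign(L[...,1])==s)&(np.abs(L[...,1])>(10 if n=="w6" else 17))
        m[:280]=0
        k=L[m]
        print(n,s,"max tool z",np.percentile(k[:,2],[50,90,98,99.8]).round(1))
# scene tip
c,T=camT("scene")
for uv in((329.0,235.0),(364.,223.)):
    for z in(5,15,25,35,45): print(uv,z,ray(c,T,[uv],z).round(0))
```

```text
w5 -1 max tool z [-94.5 -57.3 -37.5 -30. ]
w5 1 max tool z [-96.3 -55.7 -36.9 -29.7]
w7 -1 max tool z [-84.8 -35.2 -26.3 -24.6]
w7 1 max tool z [-96.3 -55.8 -36.8 -29.7]
w8 -1 max tool z [-84.8 -35.2 -26.3 -24.7]
w8 1 max tool z [-96.3 -55.7 -36.8 -29.9]
w6 -1 max tool z [-94.7 -62.9 -26.9 -17.3]
w6 1 max tool z [-94.7 -61.4 -25.7 -17.2]
w3 -1 max tool z [-92.2 -62.4 -38.5 -27. ]
w3 1 max tool z [-92.  -56.7 -38.2 -26.8]
(329.0, 235.0) 5 [[373.  92.   5.]]
(329.0, 235.0) 15 [[384.  81.  15.]]
(329.0, 235.0) 25 [[395.  70.  25.]]
(329.0, 235.0) 35 [[405.  58.  35.]]
(329.0, 235.0) 45 [[416.  47.  45.]]
(364.0, 223.0) 5 [[395. 193.   5.]]
(364.0, 223.0) 15 [[405. 180.  15.]]
(364.0, 223.0) 25 [[415. 167.  25.]]
(364.0, 223.0) 35 [[426. 155.  35.]]
(364.0, 223.0) 45 [[436. 142.  45.]]
```

Run:
```python
import cv2
a=cv2.imread("pics/w5.png")[280:360,150:250];b=cv2.imread("pics/w8.png")[200:400,180:320]
cv2.imwrite("pics/c8.png",cv2.resize(b,None,fx=4,fy=3,interpolation=cv2.INTER_CUBIC))
```

```text
(no output)
```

View pics/c8.png

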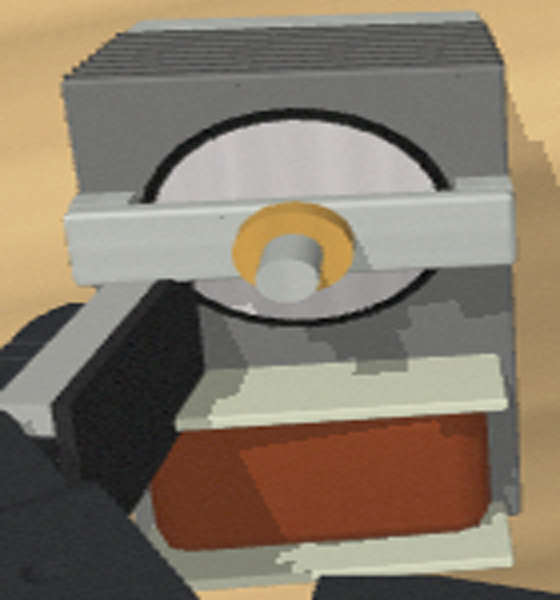

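The depth and scene views agree. The visible fingertips are about 17–27 mm *behind* the TCP (17 at gap 30, ~27 at gap 80), not 11 ahead. In w6 that puts the tips at z≈43, right on the motor's 44 mm block top, so the pads slid between strap and coil flange instead of down its sides. The module grip worked only because it is tall. So the grips have to be about 28 mm lower. First I locate the motor relative to the tool so I can free it.

Run:
```python
from h import *
q=np.load("pics/w8.npz");im=q["im"];c,T=camT("wrist",dict(position=q["pos"],orientation=q["ori"]));P=wpts(c,T,q["d"])
M=R.from_rotvec(q["ori"]).as_matrix();L=(P-q["pos"])@M
# plane fit on block top visible (between top row and circle)
w=np.zeros(P.shape[:2],bool);w[226:236,202:300]=1
w2=np.zeros_like(w);w2[300:316,285:303]=1
m=(w|w2)&(P[...,2]>40)&(P[...,2]<62)
X=L[m];A=np.c_[X[:,:2],np.ones(len(X))];
for _ in range(3):
    s,*_=np.linalg.lstsq(A,X[:,2],rcond=None);r=X[:,2]-A@s;k=np.abs(r)<2;A=A[k];X=X[k]
print("slopes deg about: dz/dx,dz/dy",np.degrees(np.arctan(s[:2])).round(1),"z at 0",s[2].round(1),len(X))
for uv in((197,228),(303,222),(308,300),(196,265),(306,262)):
    print(uv,ray(c,T,[uv],51).round(1), ((ray(c,T,[uv],51)-q["pos"])@M).round(1),L[uv[1]+2,min(uv[0]+3,302)].round(1))
```

```text
slopes deg about: dz/dx,dz/dy [0.2 6.8] z at 0 -22.7 1264
(197, 228) [[476.9 118.2  51. ]] [[ 34.1 -52.7 -20. ]] [ 35.8 -47.9 -29.4]
(303, 222) [[467.8  72.5  51. ]] [[ 36.8  -6.2 -20. ]] [ 36.8  -6.4 -23.7]
(308, 300) [[430.9  80.3  51. ]] [[ -0.9  -4.4 -20. ]] [  0.1  -7.  -23.8]
(196, 265) [[460.7 124.8  51. ]] [[ 16.7 -55.  -20. ]] [ 20.6 -49.  -32. ]
(306, 262) [[449.5  76.2  51. ]] [[ 18.1  -5.1 -20. ]] [ 20.8  -6.4 -29.2]
```

The motor hangs rolled 6.8° by a pad jammed 12 mm inside its left edge. To slide the pad out sideways, I'll set the motor down and drag it gently against the fixed side of the square nest, so the tray holds it while the finger leaves.

Request:
move_arm(
  plan=[
    {"x": 0, "y": 0, "z": 0.003, "spin": 0},
    {"x": 0, "y": 0, "z": 0.003, "spin": 0},
    {"x": 0.006, "y": -0.005, "z": 0, "spin": 0},
    {"x": 0.012, "y": -0.0105, "z": 0, "spin": 0},
    {"x": 0.015, "y": -0.013, "z": 0, "spin": 0},
    {"x": 0.015, "y": -0.013, "z": 0, "spin": 0},
    {"x": 0.015, "y": -0.013, "z": 0, "spin": 0},
    {"x": 0.015, "y": -0.013, "z": 0, "spin": 0},
  ],
)

```text
time_s: 20.65
position: [525.2, 122.4, 24.9]
orientation: [-3.116, 0.4, -0.002]
contact_force: [0.6, 1.2, -5.1]
finger_gap: 80.0
```

Request:
move_arm(
  plan=[
    {"x": 0.015, "y": -0.013, "z": 0, "spin": 0},
    {"x": 0.012, "y": -0.0105, "z": 0, "spin": 0},
    {"x": 0.005, "y": -0.0045, "z": 0, "spin": 0},
    {"x": 0, "y": 0, "z": 0, "spin": -4},
    {"x": 0, "y": 0, "z": 0, "spin": -4},
    {"x": 0, "y": 0, "z": 0, "spin": -4},
    {"x": 0, "y": 0, "z": 0, "spin": -4},
    {"x": 0, "y": 0, "z": 0, "spin": 0},
  ],
)

```text
time_s: 21.65
position: [560.7, 140.3, 24.8]
orientation: [3.141, 0.036, -0.001]
contact_force: [-0.8, 0.9, -4.8]
finger_gap: 79.9
```

```bash
python3 w.py w9 561 157
```

```text
t 21.7 at [560.8 140.3  24.8] phi -88.7 shift [  0.6 -16.7  -0. ] spin None F [ 0.5  0.3 -4.4] gap 79.5
```

View pics/w9.png

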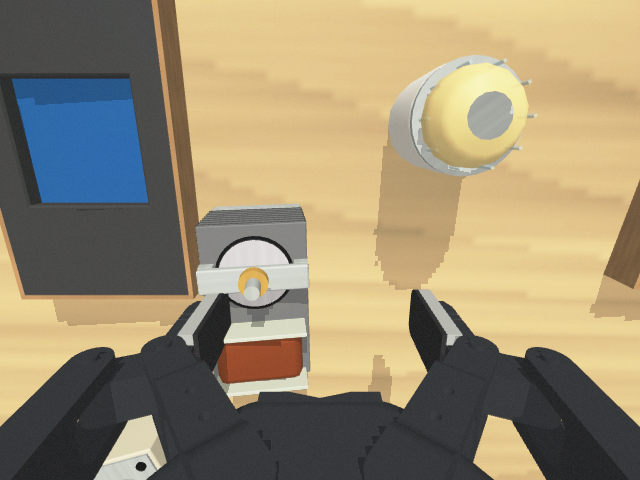

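The motor's left side is next to the tray edge (col ~195), the tray's front edge at row ~297, and the lamp at (475,115) is well clear. I set the motor down and push it slowly left.

Request:
move_arm(
  plan=[
    {"x": 0, "y": 0, "z": 0.001, "spin": 0},
    {"x": 0, "y": -0.003, "z": 0.001, "spin": 0},
    {"x": 0, "y": -0.004, "z": 0, "spin": 0},
    {"x": 0, "y": -0.004, "z": 0, "spin": 0},
    {"x": 0, "y": -0.004, "z": 0, "spin": 0},
    {"x": 0, "y": -0.004, "z": 0, "spin": 0},
    {"x": 0, "y": -0.004, "z": 0, "spin": 0},
    {"x": 0, "y": -0.003, "z": 0, "spin": 0},
  ],
)

```text
time_s: 22.7
position: [560.6, 166.0, 23.1]
orientation: [3.14, 0.037, -0.0]
contact_force: [-0.7, -4.5, -1.3]
finger_gap: 80.0
```

```bash
python3 w.py w10 561 157
```

```text
t 22.75 at [560.6 166.3  23.1] phi -88.6 shift [0.2 9.3 0. ] spin None F [ 0.3 -4.6 -0.7] gap 80.0
```

View pics/w10.png

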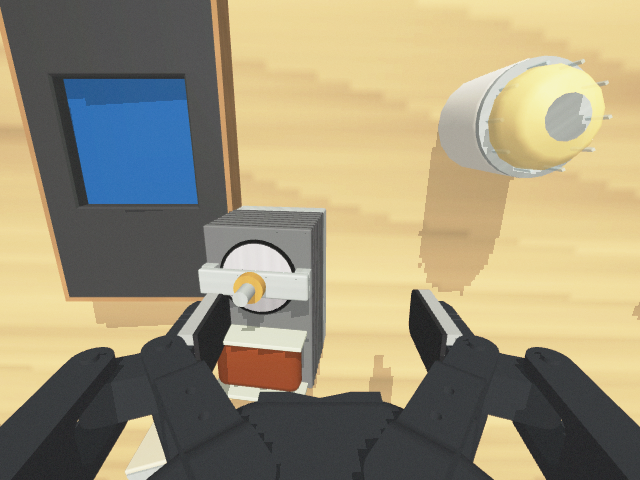

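The motor is rolling left over the tray edge instead of releasing (only 4.5 N), so I stop that and back off. Next I'll try short up-down strokes just above the bench. The upward reversals happen near the bottom, so the motor can only slip off by a few millimetres there.

Request:
move_arm(
  plan=[
    {"x": 0, "y": 0.004, "z": 0, "spin": 0},
    {"x": 0, "y": 0.006, "z": 0, "spin": 0},
    {"x": 0, "y": 0.008, "z": 0, "spin": 0},
    {"x": 0, "y": 0.01, "z": 0, "spin": 0},
    {"x": 0, "y": 0.01, "z": 0, "spin": 0},
    {"x": 0, "y": 0.008, "z": 0, "spin": 0},
    {"x": 0, "y": 0.004, "z": 0, "spin": 0},
    {"x": 0, "y": 0, "z": 0, "spin": 0},
  ],
)

```text
time_s: 23.75
position: [561.8, 116.1, 22.9]
orientation: [-3.141, -0.036, -0.0]
contact_force: [-0.6, 0.6, -4.8]
finger_gap: 80.3
```

```bash
python3 w.py w11 561 157
```

```text
t 23.8 at [561.8 116.4  23. ] phi -88.7 shift [  0.1 -40.6   0. ] spin None F [-0.3  0.6 -4.2] gap 79.8
```

View pics/w11.png

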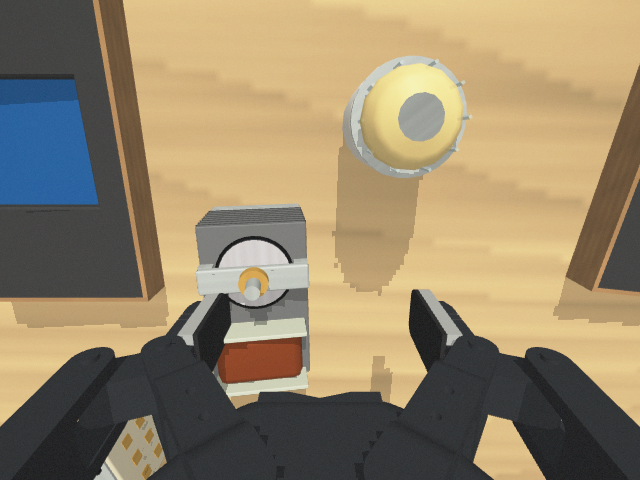

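Request:
move_arm(
  plan=[
    {"x": 0, "y": 0, "z": -0.03, "spin": 0},
    {"x": 0, "y": 0, "z": 0.028, "spin": 0},
    {"x": 0, "y": 0, "z": -0.03, "spin": 0},
    {"x": 0, "y": 0, "z": 0.028, "spin": 0},
    {"x": 0, "y": 0, "z": -0.03, "spin": 0},
    {"x": 0, "y": 0, "z": 0.027, "spin": 0},
    {"x": 0, "y": 0, "z": -0.02, "spin": 0},
    {"x": 0, "y": 0, "z": 0, "spin": 0},
  ],
)

```text
time_s: 24.8
position: [563.1, 117.0, 50.8]
orientation: [-3.141, -0.038, -0.005]
contact_force: [0.8, 0.5, -3.5]
finger_gap: 80.0
```

```bash
python3 w.py w12 561 157
```

```text
t 24.85 at [562.7 116.9  50.4] phi -88.6 shift [ -0.7 -40.1   0. ] spin None F [-0.7  0.6 -4.7] gap 80.0
```

View pics/w12.png

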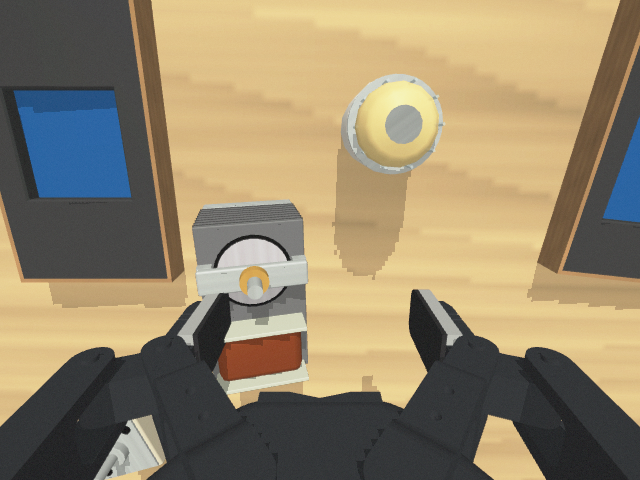

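The motor still hangs. After the tray push it swung back to the same pose, which suggests a loose hook and not a tight wedge. I compare the free and the caught finger side by side to see what holds it.

Run:
```python
from h import *
a=cv2.imread("pics/w5.png")[270:420,140:320];b=cv2.imread("pics/w12.png")[270:420,140:320]
cv2.imwrite("pics/c12.png",cv2.resize(np.hstack([a,b]),None,fx=2.2,fy=3.8,interpolation=cv2.INTER_CUBIC))
for n in("w7","w8","w11","w12"):
    q=np.load(f"pics/{n}.npz");c,T=camT("wrist",dict(position=q["pos"],orientation=q["ori"]));P=wpts(c,T,q["d"])
    M=R.from_rotvec(q["ori"]).as_matrix();L=(P-q["pos"])@M
    w=np.zeros(P.shape[:2],bool);w[226:236,202:298]=1;w[300:314,285:300]=1
    X=L[w];X=X[(X[:,2]<-10)&(X[:,2]>-45)]
    A=np.c_[X[:,:2],np.ones(len(X))]
    for _ in range(4):
        s,*_=np.linalg.lstsq(A,X[:,2],rcond=None);r=X[:,2]-A@s;k=np.abs(r)<2.5;A=A[k];X=X[k]
    print(n,np.degrees(np.arctan(s[:2])).round(1),"top centre tool z",(s@[0,-29,1]).round(1),"world z top ctr",(q["pos"][2]-s@[0,-29,1]).round(1))
```

```text
w7 [0.3 6.7] top centre tool z -26.2 world z top ctr 50.1
w8 [0.2 6.8] top centre tool z -26.1 world z top ctr 57.1
w11 [0.3 7.4] top centre tool z -26.0 world z top ctr 49.0
w12 [-1.7 12.6] top centre tool z -24.4 world z top ctr 75.2
```

View pics/c12.png

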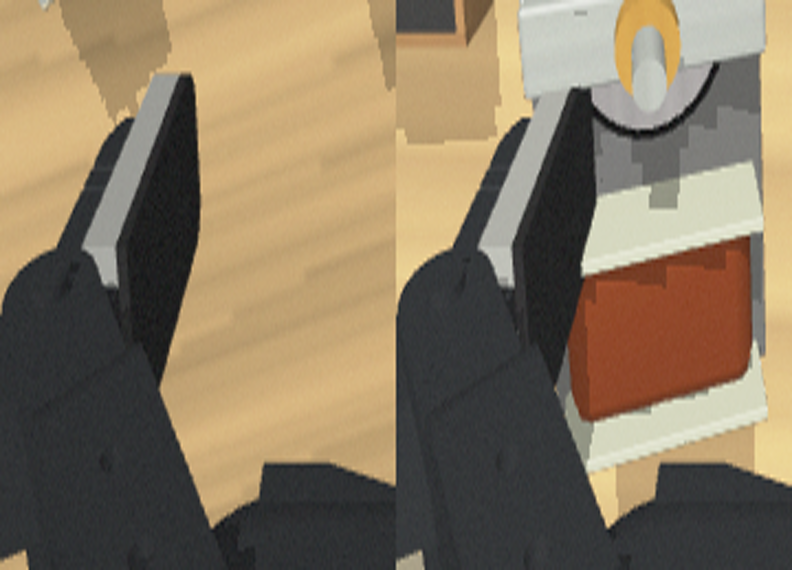

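The strokes do work: the roll went from 7° to 12.6° and the motor slid 1.6 mm off the pad. I continue, keeping the reversals close to the bench.

Request:
move_arm(
  plan=[
    {"x": 0, "y": 0, "z": 0.023, "spin": 0},
    {"x": 0, "y": 0, "z": -0.032, "spin": 0},
    {"x": 0, "y": 0, "z": 0.032, "spin": 0},
    {"x": 0, "y": 0, "z": -0.032, "spin": 0},
    {"x": 0, "y": 0, "z": 0.032, "spin": 0},
    {"x": 0, "y": 0, "z": -0.032, "spin": 0},
    {"x": 0, "y": 0, "z": 0.03, "spin": 0},
    {"x": 0, "y": 0, "z": 0, "spin": 0},
  ],
)

```text
time_s: 25.85
position: [559.8, 116.3, 27.3]
orientation: [3.141, 0.037, -0.007]
contact_force: [-1.1, 0.0, -4.4]
finger_gap: 79.7
```

```bash
python3 w.py w13 561 157
```

```text
t 25.9 at [560.2 116.3  27.9] phi -88.6 shift [  1.8 -40.7  -0. ] spin None F [-0.3 -0.3 -3.7] gap 80.0
```

View pics/w13.png

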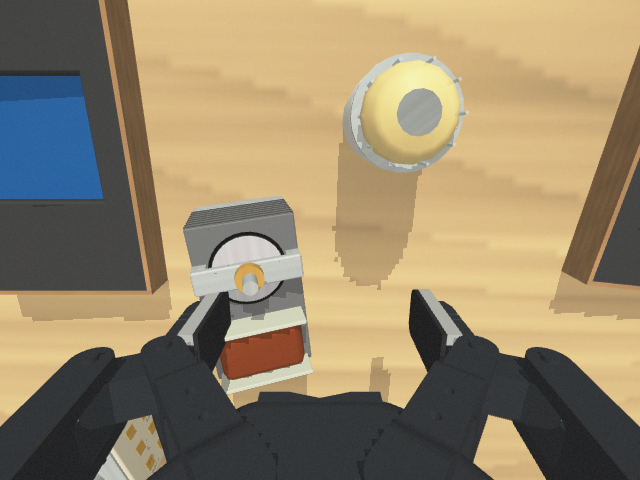

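It is loosening: the motor has now also turned a few degrees on the pad. One more set of strokes.

Request:
move_arm(
  plan=[
    {"x": 0, "y": 0, "z": -0.035, "spin": 0},
    {"x": 0, "y": 0, "z": 0.034, "spin": 0},
    {"x": 0, "y": 0, "z": -0.035, "spin": 0},
    {"x": 0, "y": 0, "z": 0.034, "spin": 0},
    {"x": 0, "y": 0, "z": -0.035, "spin": 0},
    {"x": 0, "y": 0, "z": 0.034, "spin": 0},
    {"x": 0, "y": 0, "z": 0, "spin": 0},
    {"x": 0, "y": 0, "z": 0, "spin": 0},
  ],
)

```text
time_s: 26.9
position: [561.3, 116.3, 32.3]
orientation: [3.141, 0.037, -0.001]
contact_force: [-0.0, 0.5, -4.8]
finger_gap: 79.8
```

```bash
python3 w.py w14 561 157;python3 - <<'E'
from h import *
im,d=bot.get_image("scene");cv2.imwrite("pics/s14.png",cv2.resize(im[200:320,340:480,::-1],None,fx=5,fy=5,interpolation=cv2.INTER_CUBIC))
E
```

```text
t 26.95 at [561.8 116.5  32.6] phi -88.6 shift [  0.2 -40.5   0. ] spin None F [ 0.5 -0.8 -4.6] gap 80.1
```

View pics/w14.png

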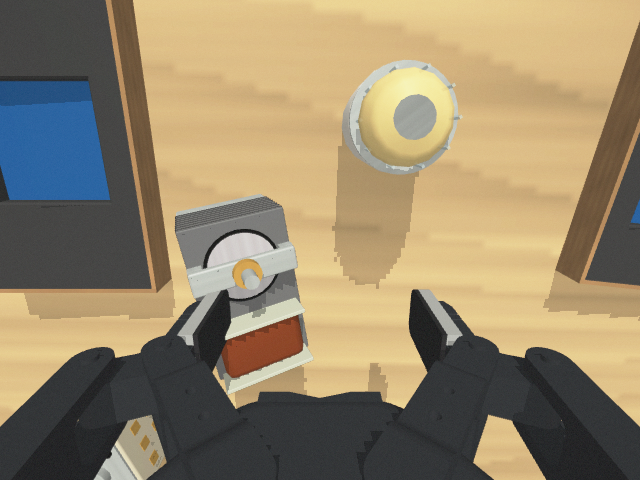

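View pics/s14.png

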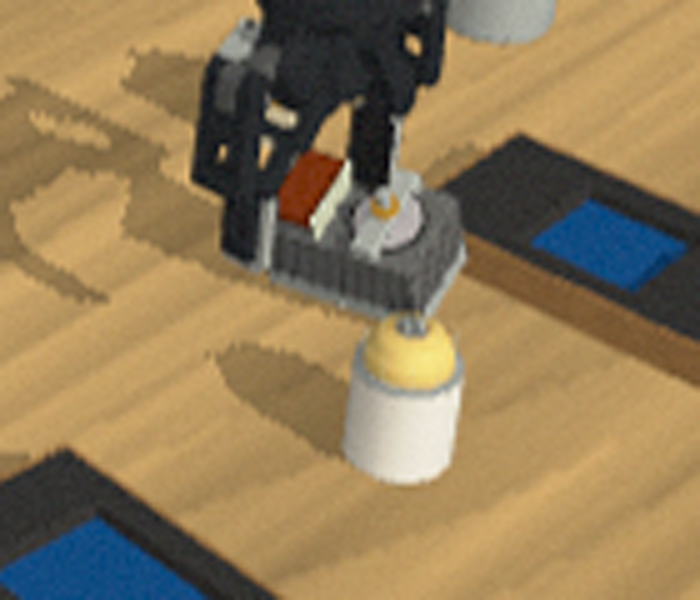

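Request:
move_arm(
  plan=[
    {"x": 0, "y": 0, "z": -0.045, "spin": 0},
    {"x": 0, "y": 0, "z": 0.046, "spin": 0},
    {"x": 0, "y": 0, "z": -0.045, "spin": 0},
    {"x": 0, "y": 0, "z": 0.045, "spin": 0},
    {"x": 0, "y": 0, "z": -0.045, "spin": 0},
    {"x": 0, "y": 0, "z": 0.045, "spin": 0},
    {"x": 0, "y": 0, "z": 0, "spin": 0},
    {"x": 0, "y": 0, "z": 0, "spin": 0},
  ],
)

```text
time_s: 28.0
position: [561.4, 116.3, 31.5]
orientation: [3.141, 0.037, -0.001]
contact_force: [-0.6, 0.9, -4.5]
finger_gap: 80.0
```

```bash
python3 w.py w15 561 157;python3 - <<'E'
from h import *
im,d=bot.get_image("scene");cv2.imwrite("pics/s15.png",cv2.resize(im[200:320,340:480,::-1],None,fx=5,fy=5,interpolation=cv2.INTER_CUBIC))
E
```

```text
t 28.05 at [561.7 116.3  31.8] phi -88.6 shift [  0.3 -40.7  -0. ] spin None F [ 0.7  0.  -4.1] gap 79.9
```

View pics/w15.png

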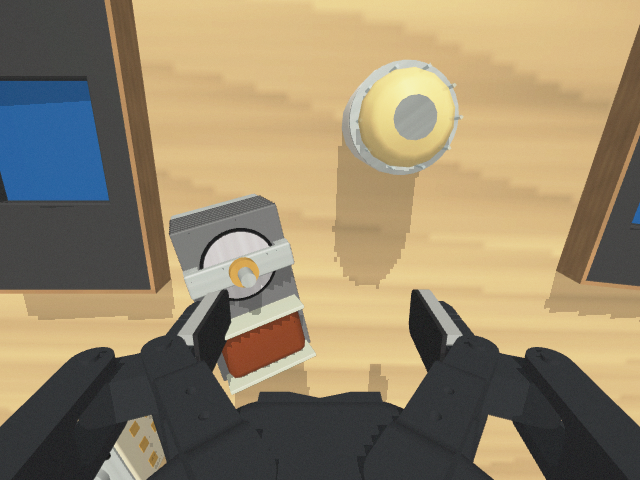

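View pics/s15.png

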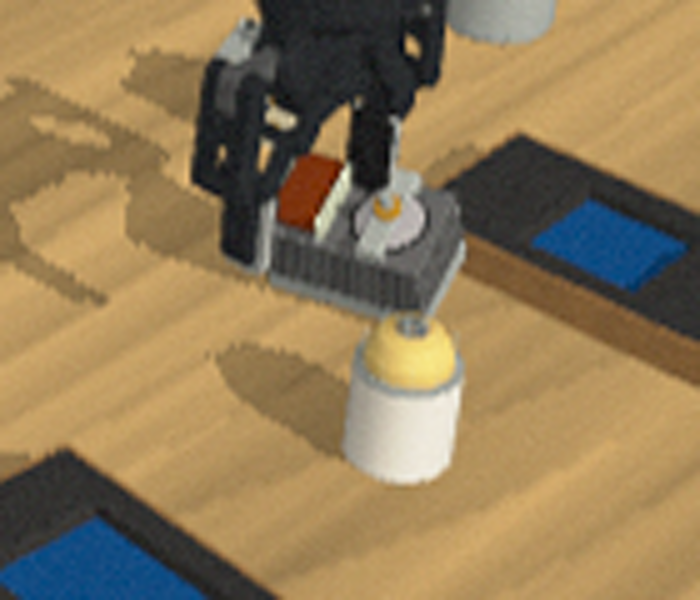

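The motor is now yawed about 17° on the pad, which means the slot is slightly wider than the pad and it is held diagonally. I move away from the lamp, set the motor on the bench, then turn the tool about that finger to line pad and slot up before lifting out.

Request:
move_arm(
  plan=[
    {"x": -0.01, "y": 0, "z": 0, "spin": 0},
    {"x": -0.015, "y": 0, "z": 0, "spin": 0},
    {"x": -0.015, "y": 0, "z": 0, "spin": 0},
    {"x": -0.015, "y": 0, "z": 0.002, "spin": 0},
    {"x": -0.005, "y": 0, "z": 0.003, "spin": 0},
    {"x": 0, "y": 0, "z": 0.003, "spin": 0},
    {"x": 0, "y": 0, "z": 0.003, "spin": 0},
    {"x": 0, "y": 0, "z": 0, "spin": 0},
  ],
)

```text
time_s: 29.1
position: [502.9, 118.8, 23.7]
orientation: [-3.135, -0.033, -0.007]
contact_force: [-7.1, 10.9, 29.9]
finger_gap: 79.8
```

Request:
move_arm(
  plan=[
    {"x": 0, "y": 0, "z": 0.001, "spin": 0},
    {"x": 0, "y": 0, "z": 0.001, "spin": 0},
    {"x": 0, "y": 0, "z": 0.001, "spin": 0},
    {"x": 0, "y": 0, "z": 0.001, "spin": 0},
    {"x": 0, "y": 0, "z": 0, "spin": 0},
    {"x": 0, "y": 0, "z": 0, "spin": 0},
    {"x": 0, "y": 0, "z": 0, "spin": 0},
    {"x": 0, "y": 0, "z": 0, "spin": 0},
  ],
)

```text
time_s: 30.1
position: [502.6, 120.9, 21.4]
orientation: [-3.132, -0.032, -0.008]
contact_force: [-11.9, 16.9, 42.5]
finger_gap: 80.0
```

```bash
python3 w.py w16 561 157
```

```text
t 30.15 at [502.6 120.9  21.3] phi -88.8 shift [ 59.1 -34.9   0.6] spin None F [-12.9  17.2  43.3] gap 80.0
```

View pics/w16.png

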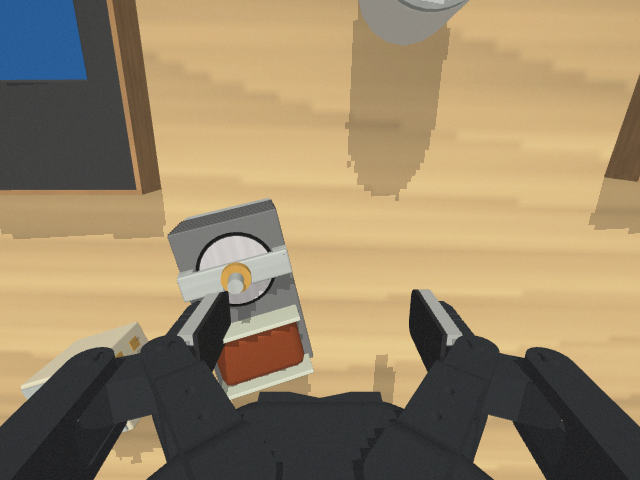

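I pressed too hard (43 N) by lowering twice, so I relieve that at once. The motor is now flat on the bench at (240,300), and the switch at (100,370) is clear.

Request:
move_arm(
  plan=[
    {"x": 0, "y": 0, "z": -0.002, "spin": 0},
    {"x": 0, "y": 0, "z": -0.002, "spin": 0},
    {"x": 0, "y": 0, "z": -0.001, "spin": 0},
    {"x": 0.0029, "y": 0, "z": 0, "spin": -4},
    {"x": 0.0029, "y": 0, "z": 0, "spin": -4},
    {"x": 0.0029, "y": 0, "z": 0, "spin": -4},
    {"x": 0.0029, "y": 0, "z": 0, "spin": -4},
    {"x": 0, "y": 0, "z": 0, "spin": 0},
  ],
)

```text
time_s: 31.15
position: [513.2, 116.5, 21.2]
orientation: [-3.106, -0.473, -0.0]
contact_force: [-1.2, -0.0, 3.2]
finger_gap: 80.2
```

```bash
python3 w.py w17 561 157
```

```text
t 31.2 at [513.1 116.5  21.1] phi -72.7 shift [ 57.7 -24.4   0. ] spin None F [-1.7 -0.7  2.2] gap 80.0
```

View pics/w17.png

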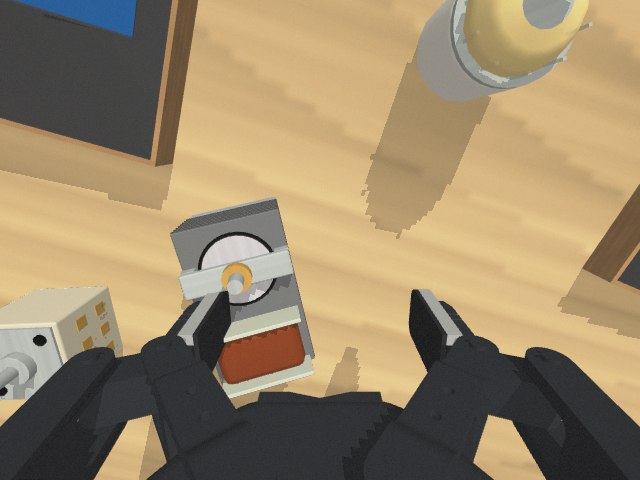

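The motor turned along with the pad. Time is fine (31 s), so I go back to strokes near the bench, this time longer ones, which made progress before.

Request:
move_arm(
  plan=[
    {"x": 0, "y": 0, "z": -0.01, "spin": 0},
    {"x": 0, "y": 0, "z": -0.055, "spin": 0},
    {"x": 0, "y": 0, "z": 0.055, "spin": 0},
    {"x": 0, "y": 0, "z": -0.055, "spin": 0},
    {"x": 0, "y": 0, "z": 0.055, "spin": 0},
    {"x": 0, "y": 0, "z": -0.055, "spin": 0},
    {"x": 0, "y": 0, "z": 0.055, "spin": 0},
    {"x": 0, "y": 0, "z": 0, "spin": 0},
  ],
)

```text
time_s: 32.2
position: [510.1, 115.8, 28.2]
orientation: [3.106, 0.473, -0.012]
contact_force: [-1.0, -0.3, -4.1]
finger_gap: 80.1
```

```bash
python3 w.py w18 561 157
```

```text
t 32.25 at [511.1 116.1  29.6] phi -72.7 shift [ 59.9 -24.2  -0.3] spin None F [ 0.2  0.9 -3.4] gap 80.2
```

View pics/w18.png

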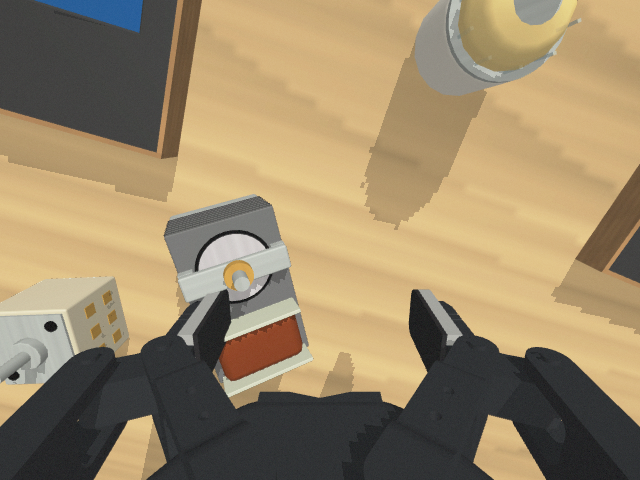

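Little change. The pad has to leave along the slot (left-down in the picture), so I'll use a sharp sideways reversal: build up speed gently towards the right, then snap left. First I move to a clear area.

Request:
move_arm(
  plan=[
    {"x": -0.006, "y": 0.003, "z": 0, "spin": 0},
    {"x": -0.013, "y": 0.006, "z": 0, "spin": 0},
    {"x": -0.013, "y": 0.006, "z": 0, "spin": 0},
    {"x": -0.013, "y": 0.006, "z": 0, "spin": 0},
    {"x": -0.013, "y": 0.006, "z": 0, "spin": 0},
    {"x": -0.011, "y": 0.005, "z": 0, "spin": 0},
    {"x": -0.006, "y": 0.003, "z": 0.001, "spin": 0},
    {"x": 0, "y": 0, "z": 0.001, "spin": 0},
  ],
)

```text
time_s: 33.25
position: [451.7, 60.4, 28.8]
orientation: [-3.106, -0.473, 0.0]
contact_force: [0.5, -0.1, -4.0]
finger_gap: 80.2
```

Request:
move_arm(
  plan=[
    {"x": 0.004, "y": 0.01, "z": 0, "spin": 0},
    {"x": 0.007, "y": 0.021, "z": 0, "spin": 0},
    {"x": 0.011, "y": 0.032, "z": 0, "spin": 0},
    {"x": 0.015, "y": 0.043, "z": 0, "spin": 0},
    {"x": -0.017, "y": -0.05, "z": 0, "spin": 0},
    {"x": -0.011, "y": -0.032, "z": 0, "spin": 0},
    {"x": -0.006, "y": -0.016, "z": 0, "spin": 0},
    {"x": -0.003, "y": -0.008, "z": 0, "spin": 0},
  ],
)

```text
time_s: 34.25
position: [453.1, 61.2, 29.3]
orientation: [3.105, 0.476, 0.003]
contact_force: [-0.4, 0.8, 0.2]
finger_gap: 80.2
```

```bash
python3 w.py w19 561 157
```

```text
t 34.3 at [452.3  61.6  29.3] phi -72.6 shift [ 1.323e+02 -5.850e+01  1.000e-01] spin None F [-1.1  1.1 -0.2] gap 79.9
```

View pics/w19.png

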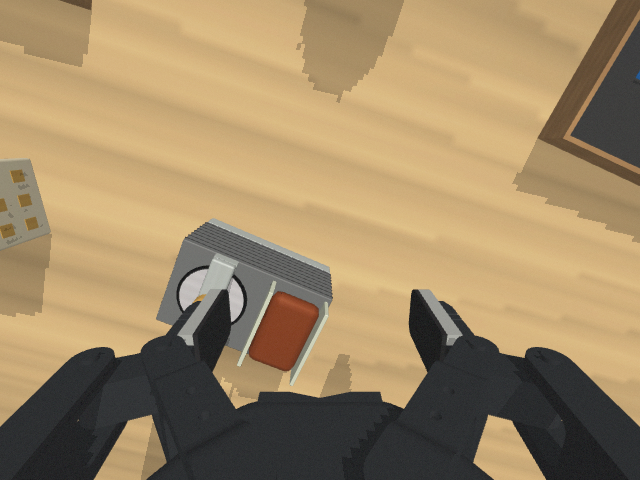

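It is free: Fz ≈ 0, and the motor stands turned, top up, at (245,295). I raise straight up, slowly at first.

Request:
move_arm(
  plan=[
    {"x": 0, "y": 0, "z": -0.003, "spin": 0},
    {"x": 0, "y": 0, "z": -0.005, "spin": 0},
    {"x": 0, "y": 0, "z": -0.007, "spin": 0},
    {"x": 0, "y": 0, "z": -0.01, "spin": 0},
    {"x": 0, "y": 0, "z": -0.03, "spin": 0},
    {"x": 0, "y": 0, "z": -0.045, "spin": 0},
    {"x": 0, "y": 0, "z": -0.045, "spin": 0},
    {"x": 0, "y": 0, "z": -0.03, "spin": 0},
  ],
)

```text
time_s: 35.3
position: [452.8, 60.6, 206.9]
orientation: [3.105, 0.473, 0.006]
contact_force: [0.7, 0.3, -0.1]
finger_gap: 80.4
```

```bash
python3 w.py w20 561 157
```

```text
t 35.35 at [455.1  60.7 210.2] phi -72.7 shift [129.8 -60.3   1.1] spin None F [ 1.2 -0.2  2.1] gap 80.0
```

View pics/w20.png

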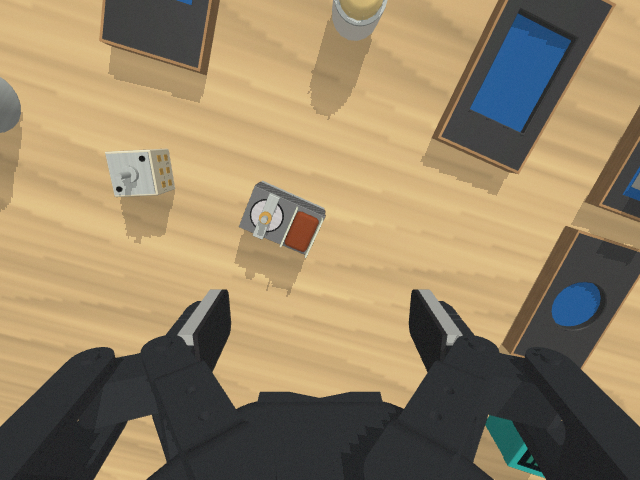

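The motor stands upright on the bench at (282,217), and the switch (140,172), lamp and nests are untouched. I measure motor and switch.

Run:
```python
from h import *
q=np.load("pics/w20.npz");im=q["im"];d=q["d"]
c,T=camT("wrist",dict(position=q["pos"],orientation=q["ori"]));P=wpts(c,T,d);hi=P[...,2]
def win(a,b,e,f):
    w=np.zeros(d.shape,bool);w[b:f,a:e]=1;return w
w=win(225,165,340,270)
m=w&(hi>37)&(hi<62);print("motor all>37",rect(c,T,m,46));m=w&(hi>37)&(hi<49);print("block",rect(c,T,m,44),np.median(hi[m]))
red=(im[...,0]>100)&(im[...,1]<80)&w;print("coil",ray(c,T,[np.argwhere(red)[:,::-1].mean(0)],56).round(1))
Z=P[w&(hi>40)&(hi<47)];A=np.c_[Z[:,:2]-Z[:,:2].mean(0),np.ones(len(Z))];print("tilt",np.degrees(np.linalg.lstsq(A,Z[:,2],rcond=None)[0][:2]).round(1))
w=win(95,140,185,205);m=w&(hi>36)&(hi<48);print("switch",rect(c,T,m,42),np.median(hi[m]))
print("bench",np.median(hi[280:300,300:380]))
go(430,75)
im,d=bot.get_image("top");cv2.imwrite("pics/top2.png",im[:,:,::-1]);c,T=camT("top");P=wpts(c,T,d);hi=P[...,2]
# motor region
uv=None
m=(hi>33)&(hi<52)&(np.abs(P[...,0]-450)<70)&(np.abs(P[...,1]-60)<80);print("top motor",m.sum(), rect(c,T,m,44) if m.sum()>30 else "")
```

```text
motor all>37 (432.9, 93.8, 75.3, 49.6, 83.4)
block (433.7, 93.8, 75.6, 47.2, 83.1) 43.93945205570236
coil [[432.4  72.1  56. ]]
tilt [-0.4  0.3]
switch (435.9, 244.2, 46.4, 43.8, -70.2) 42.87306323938773
bench -0.28092333066504693
t 35.35 at [455.1  60.7 210.2] phi -72.7 shift [-19.7 -21.1  -0.2] spin None F [ 1.2 -0.2  2.1] gap 80.0
top motor 465 (432.8, 92.3, 76.5, 48.1, 83.0)
```

View pics/top2.png

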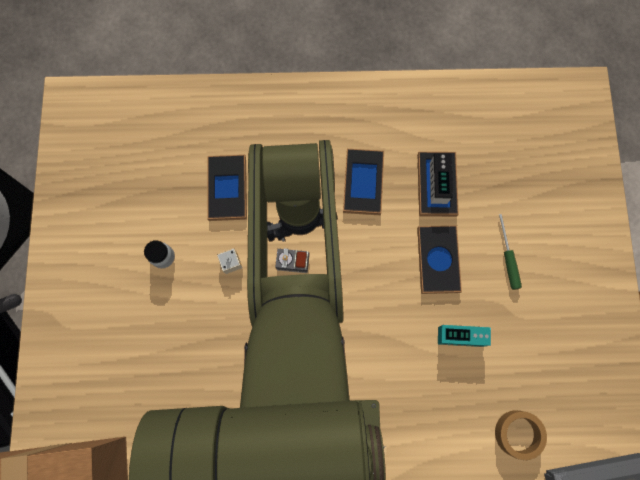

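Motor: (433,93), long axis 83°, upright, and both views agree. I align the jaws across its 46 mm (phi −7°) and come down partway.

Request:
move_arm(
  plan=[
    {"x": -0.0114, "y": -0.0374, "z": 0, "spin": 0},
    {"x": 0, "y": 0, "z": 0.015, "spin": -9.4},
    {"x": 0, "y": 0, "z": 0.015, "spin": -9.4},
    {"x": 0, "y": 0, "z": 0.015, "spin": -9.4},
    {"x": 0, "y": 0, "z": 0.015, "spin": -9.4},
    {"x": 0, "y": 0, "z": 0.015, "spin": -9.4},
    {"x": 0, "y": 0, "z": 0.015, "spin": -9.4},
    {"x": 0, "y": 0, "z": 0, "spin": -9.3},
  ],
)

```text
time_s: 36.4
position: [428.1, 92.7, 112.2]
orientation: [-2.345, -2.087, 0.006]
contact_force: [0.1, -0.8, -0.0]
finger_gap: 79.8
```

```bash
python3 w.py w21 433 93; python3 -c "
from h import *
go(433,93,-4,-7)"
```

```text
t 36.45 at [428.6  92.7 112.7] phi -6.4 shift [ 0.8  4.4 -0. ] spin None F [ 0.5 -0.1 -0.3] gap 80.0
t 36.45 at [428.6  92.7 112.7] phi -6.4 shift [  0.9   4.7 116.7] spin 0.6 F [ 0.5 -0.1 -0.3] gap 80.0
```

View pics/w21.png

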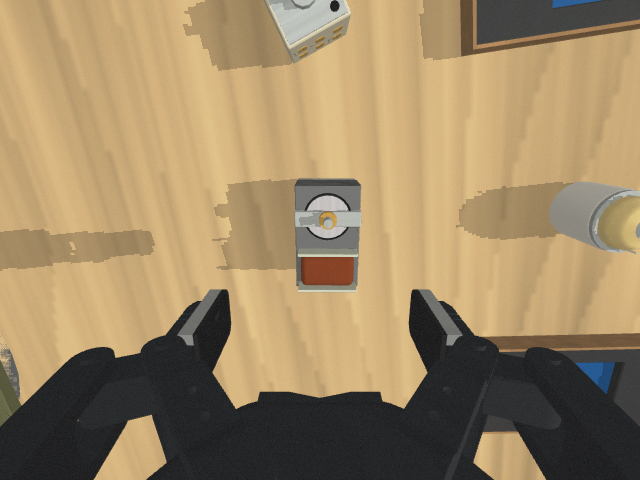

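Square with the jaws, needing +4.6 mm in tool y. I descend to an intermediate height and check before the last stretch.

Request:
move_arm(
  plan=[
    {"x": 0.0008, "y": 0.0046, "z": 0, "spin": 0.6},
    {"x": 0, "y": 0, "z": 0.02, "spin": 0},
    {"x": 0, "y": 0, "z": 0.025, "spin": 0},
    {"x": 0, "y": 0, "z": 0.025, "spin": 0},
    {"x": 0, "y": 0, "z": 0.02, "spin": 0},
    {"x": 0, "y": 0, "z": 0.01, "spin": 0},
    {"x": 0, "y": 0, "z": 0, "spin": 0},
    {"x": 0, "y": 0, "z": 0, "spin": 0},
  ],
)

```text
time_s: 37.45
position: [435.4, 93.3, 14.5]
orientation: [2.363, 2.069, 0.002]
contact_force: [0.6, -0.3, -0.2]
finger_gap: 79.7
```

```bash
python3 w.py w22 433 93
python3 - <<'E'
from h import *
im,d=bot.get_image("scene");cv2.imwrite("pics/s22.png",cv2.resize(im[180:310,280:440,::-1],None,fx=4.8,fy=4.5,interpolation=cv2.INTER_CUBIC))
E
```

```text
t 37.5 at [435.5  93.3  14.6] phi -7.6 shift [-0.7 -2.4 -0. ] spin None F [-0.8  0.2  0.1] gap 80.0
```

View pics/s22.png

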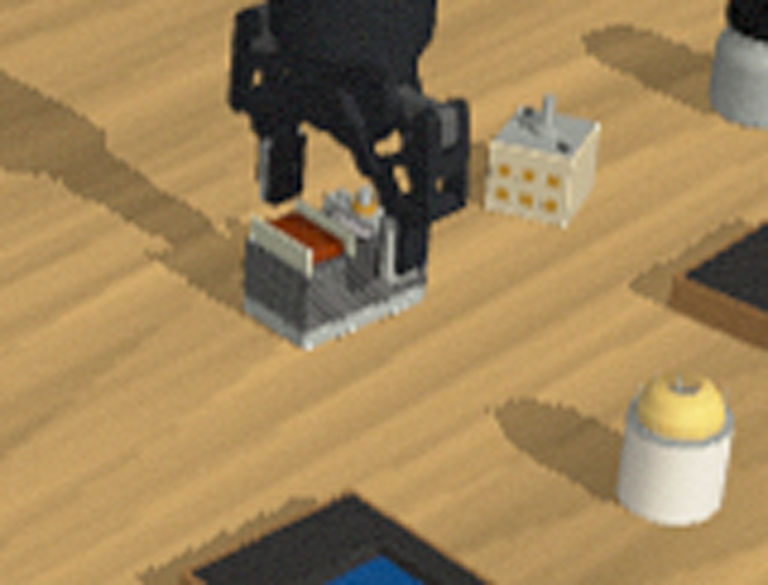

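View pics/w22.png

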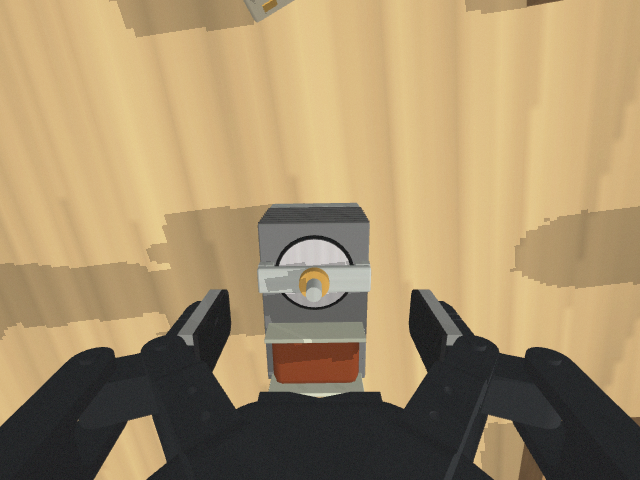

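Jaws straddle the motor (col 314 vs 320, so −2.4 mm in tool y). I check the near fingertip's height by its scene pixel, about (365,241).

Run:
```python
from h import *
c,T=camT("scene")
for z in (20,30,35,40,45):print(z,ray(c,T,[(364.5,241.5)],z).round(0)[0], "want ~ (475..483, 88)")
```

```text
20 [464. 114.  20.] want ~ (475..483, 88)
30 [473. 102.  30.] want ~ (475..483, 88)
35 [478.  97.  35.] want ~ (475..483, 88)
40 [483.  91.  40.] want ~ (475..483, 88)
45 [488.  85.  45.] want ~ (475..483, 88)
```

Request:
move_arm(
  plan=[
    {"x": -0.0007, "y": -0.0024, "z": 0.003, "spin": 0},
    {"x": 0, "y": 0, "z": 0.004, "spin": 0},
    {"x": 0, "y": 0, "z": 0.004, "spin": 0},
    {"x": 0, "y": 0, "z": 0.004, "spin": 0},
    {"x": 0, "y": 0, "z": 0.0035, "spin": 0},
    {"x": 0, "y": 0, "z": 0, "spin": 0},
    {"x": 0, "y": 0, "z": 0, "spin": 0},
    {"x": 0, "y": 0, "z": 0, "spin": 0},
  ],
)

```text
time_s: 38.55
position: [432.4, 92.9, -4.5]
orientation: [2.363, 2.07, 0.0]
contact_force: [0.1, -0.1, 0.6]
finger_gap: 79.9
```

The tip was at z≈40 with TCP 14.5, so about 25 mm behind the TCP when open. At TCP −4.5 the pads now reach well down the block's sides, so I close.

Request:
move_arm(
  plan=[
    {"x": 0, "y": 0, "z": 0, "spin": 0},
    {"x": 0, "y": 0, "z": 0, "spin": 0},
    {"x": 0, "y": 0, "z": 0, "spin": 0},
    {"x": 0, "y": 0, "z": 0, "spin": 0},
    {"x": 0, "y": 0, "z": 0, "spin": 0},
    {"x": 0, "y": 0, "z": 0, "spin": 0},
    {"x": 0, "y": 0, "z": 0, "spin": 0},
    {"x": 0, "y": 0, "z": 0, "spin": 0},
  ],
  fingers=0.036,
  squeeze=55,
)

```text
time_s: 39.55
position: [432.6, 92.9, -4.2]
orientation: [2.362, 2.07, 0.001]
contact_force: [-0.1, -0.9, 5.7]
finger_gap: 45.5
```

```bash
python3 -c "
from h import *
go(636,-87,phi=-94.9)"
```

```text
t 39.55 at [432.6  92.9  -4.2] phi -7.5 shift [-1.516e+02  2.253e+02  2.000e-01] spin 87.4 F [-0.1 -0.9  5.7] gap 45.5
```

Gripped at 45.5 mm. I lift, carry and turn.

Request:
move_arm(
  plan=[
    {"x": 0, "y": 0, "z": -0.02, "spin": 0},
    {"x": 0, "y": 0, "z": -0.03, "spin": 0},
    {"x": 0, "y": 0, "z": -0.03, "spin": 0},
    {"x": -0.0106, "y": 0.0153, "z": 0, "spin": 0},
    {"x": -0.028, "y": 0.042, "z": 0, "spin": 0},
    {"x": -0.028, "y": 0.042, "z": 0, "spin": 0},
    {"x": -0.028, "y": 0.042, "z": 0, "spin": 0},
    {"x": -0.028, "y": 0.042, "z": 0, "spin": 0},
  ],
)

```text
time_s: 40.55
position: [598.2, -54.8, 72.9]
orientation: [-2.362, -2.068, 0.003]
contact_force: [0.2, -0.2, -4.5]
finger_gap: 45.2
```

Request:
move_arm(
  plan=[
    {"x": -0.02, "y": 0.03, "z": 0, "spin": 0},
    {"x": -0.009, "y": 0.012, "z": 0, "spin": 0},
    {"x": 0, "y": 0, "z": 0, "spin": 10},
    {"x": 0, "y": 0, "z": 0, "spin": 10},
    {"x": 0, "y": 0, "z": 0, "spin": 10},
    {"x": 0, "y": 0, "z": 0, "spin": 10},
    {"x": 0, "y": 0, "z": 0, "spin": 10},
    {"x": 0, "y": 0, "z": 0, "spin": 10},
  ],
)

```text
time_s: 41.55
position: [633.7, -86.6, 73.5]
orientation: [-3.082, -0.603, 0.006]
contact_force: [0.5, -0.6, -4.5]
finger_gap: 45.3
```

Request:
move_arm(
  plan=[
    {"x": 0, "y": 0, "z": 0, "spin": 10},
    {"x": 0, "y": 0, "z": 0, "spin": 10},
    {"x": 0, "y": 0, "z": 0, "spin": 7.4},
    {"x": 0, "y": 0, "z": 0, "spin": 0},
    {"x": 0, "y": 0, "z": 0, "spin": 0},
    {"x": 0, "y": 0, "z": 0, "spin": 0},
    {"x": 0, "y": 0, "z": 0, "spin": 0},
    {"x": 0, "y": 0, "z": 0, "spin": 0},
  ],
)

```text
time_s: 42.55
position: [635.7, -87.0, 75.5]
orientation: [3.139, -0.135, 0.0]
contact_force: [-0.0, 0.0, -4.7]
finger_gap: 45.1
```

```bash
python3 w.py w23 636 -87; python3 -c "
from h import *
go(636,-87,phi=-94.9)"
```

```text
t 42.6 at [635.7 -87.1  75.5] phi -94.9 shift [ 0.3 -0.1  0. ] spin None F [-1.  -0.2 -4.3] gap 44.8
t 42.6 at [635.7 -87.1  75.5] phi -94.9 shift [ 0.3 -0.1  0. ] spin -0.0 F [-1.  -0.2 -4.3] gap 44.8
```

View pics/w23.png

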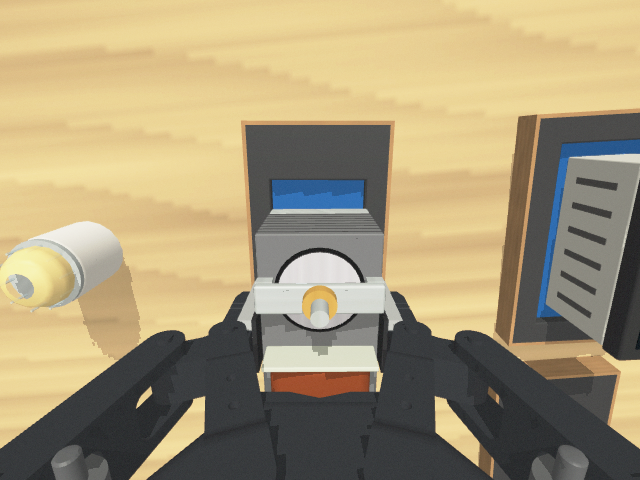

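The motor hangs level and square over the oblong pocket (its far edge at row ~180). I check offsets with the same view.

Run:
```python
from h import *
q=np.load("pics/w23.npz");im=q["im"];d=q["d"]
c,T=camT("wrist",dict(position=q["pos"],orientation=q["ori"]));P=wpts(c,T,d);z=P[...,2]
M=R.from_rotvec(q["ori"]).as_matrix()
print("block z",[round(float(np.median(z[238:244,a:a+10])),1) for a in(262,290,345,370)])
f=lambda uv,h:((ray(c,T,[uv],h)-q["pos"])@M).round(1)[0]
zt=np.median(z[238:244,262:375])
print("block far L,R",f((255,234),zt),f((384,234),zt),"pocket far L,R (z20)",f((271,179),20),f((366,179),20),"tray L,R",f((246,150),20),f((391,150),20))
```

```text
block z [123.4, 123.2, 123.3, 123.2]
block far L,R [ 39.3 -21.8 -47.8] [ 39.3  23.7 -47.8] pocket far L,R (z20) [ 46.1 -30.4  55.5] [46.  31.  55.5] tray L,R [ 64.2 -45.4  55.5] [64.2 46.  55.5]
```

Request:
move_arm(
  plan=[
    {"x": -0.001, "y": 0, "z": 0.012, "spin": 0},
    {"x": 0, "y": 0, "z": 0.015, "spin": 0},
    {"x": 0, "y": 0, "z": 0.014, "spin": 0},
    {"x": 0, "y": 0, "z": 0.011, "spin": 0},
    {"x": 0, "y": 0, "z": 0.007, "spin": 0},
    {"x": 0, "y": 0, "z": 0.004, "spin": 0},
    {"x": 0, "y": 0, "z": 0.002, "spin": 0},
    {"x": 0, "y": 0, "z": 0, "spin": 0},
  ],
)

```text
time_s: 43.6
position: [634.9, -87.0, 10.6]
orientation: [3.139, -0.136, 0.001]
contact_force: [-0.2, -0.2, -4.6]
finger_gap: 45.2
```

Request:
move_arm(
  plan=[
    {"x": 0, "y": 0, "z": 0.0006, "spin": 0},
    {"x": 0, "y": 0, "z": 0.0006, "spin": 0},
    {"x": 0, "y": 0, "z": 0.0006, "spin": 0},
    {"x": 0, "y": 0, "z": 0.0005, "spin": 0},
    {"x": 0, "y": 0, "z": 0.0005, "spin": 0},
    {"x": 0, "y": 0, "z": 0, "spin": 0},
    {"x": 0, "y": 0, "z": 0, "spin": 0},
    {"x": 0, "y": 0, "z": 0, "spin": 0},
  ],
)

```text
time_s: 44.6
position: [634.7, -86.9, 7.9]
orientation: [3.139, -0.136, 0.0]
contact_force: [-1.4, 0.5, 0.1]
finger_gap: 45.0
```

The force went from −4.6 to 0, so it is resting on the floor. I release and rise.

Request:
move_arm(
  plan=[
    {"x": 0, "y": 0, "z": 0.0004, "spin": 0},
    {"x": 0, "y": 0, "z": 0, "spin": 0},
    {"x": 0, "y": 0, "z": 0, "spin": 0},
    {"x": 0, "y": 0, "z": 0, "spin": 0},
    {"x": 0, "y": 0, "z": 0, "spin": 0},
    {"x": 0, "y": 0, "z": -0.003, "spin": 0},
    {"x": 0, "y": 0, "z": -0.01, "spin": 0},
    {"x": 0, "y": 0, "z": -0.02, "spin": 0},
  ],
  fingers=0.08,
)

```text
time_s: 45.6
position: [634.0, -86.8, 40.3]
orientation: [-3.138, 0.136, 0.003]
contact_force: [0.6, -0.4, -0.4]
finger_gap: 80.0
```

Request:
move_arm(
  plan=[
    {"x": 0, "y": 0, "z": -0.04, "spin": 0},
    {"x": 0, "y": 0, "z": -0.05, "spin": 0},
    {"x": 0, "y": 0, "z": -0.05, "spin": 0},
    {"x": 0, "y": 0, "z": -0.03, "spin": 0},
    {"x": 0, "y": 0, "z": 0, "spin": 0},
    {"x": 0, "y": 0, "z": 0, "spin": 0},
    {"x": 0, "y": 0, "z": 0, "spin": 0},
    {"x": 0, "y": 0, "z": 0, "spin": 0},
  ],
)

```text
time_s: 46.6
position: [633.9, -86.8, 208.6]
orientation: [-3.138, 0.136, 0.004]
contact_force: [-0.5, -0.0, 0.3]
finger_gap: 80.1
```

```bash
python3 w.py w24 435.3 243.9
python3 - <<'E'
from h import *
q=np.load("pics/w24.npz");im=q["im"];d=q["d"]
c,T=camT("wrist",dict(position=q["pos"],orientation=q["ori"]));P=wpts(c,T,d);z=P[...,2]
w=(np.abs(P[...,0]-636)<60)&(np.abs(P[...,1]+87)<45)
m=w&(z>49)&(z<62);print("motor block",rect(c,T,m,56),np.median(z[m]))
hsv=cv2.cvtColor(im,cv2.COLOR_RGB2HSV);b=w&(hsv[...,0]>95)&(hsv[...,0]<125)&(hsv[...,1]>120)
print("blue",rect(c,T,b,12));go(435.3,243.9,phi=-71)
E
```

```text
t 46.65 at [634.1 -86.8 208.9] phi -95.0 shift [-226.6 -312.3    0.6] spin None F [0.7 0.1 0.3] gap 80.3
motor block (622.1, -86.8, 45.9, 45.6, 85.0) 56.00416917890723
blue (635.2, -86.4, 89.9, 62.4, -5.0)
t 46.65 at [634.1 -86.8 208.9] phi -95.0 shift [-226.6 -312.3    0.6] spin -24.0 F [0.7 0.1 0.3] gap 80.3
```

View pics/w24.png

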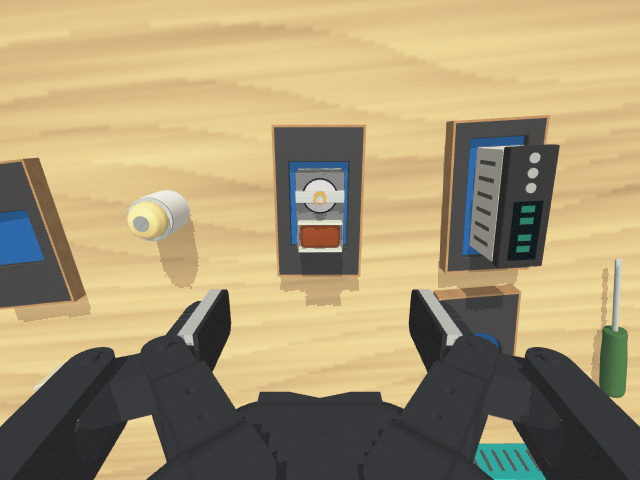

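The motor is seated: block top at 56 mm, −5°, centred in its pocket in the view (320,205). On to the switch.

Request:
move_arm(
  plan=[
    {"x": -0.0186, "y": -0.0253, "z": 0, "spin": 0},
    {"x": -0.0324, "y": -0.0446, "z": 0, "spin": 0},
    {"x": -0.0324, "y": -0.0446, "z": 0, "spin": 0},
    {"x": -0.0324, "y": -0.0446, "z": 0, "spin": 0},
    {"x": -0.0324, "y": -0.0446, "z": 0, "spin": 0},
    {"x": -0.0324, "y": -0.0446, "z": 0, "spin": 0},
    {"x": -0.0324, "y": -0.0446, "z": 0, "spin": 0},
    {"x": -0.0136, "y": -0.0194, "z": 0, "spin": 0},
  ],
)

```text
time_s: 47.65
position: [433.8, 245.8, 209.9]
orientation: [-3.139, 0.132, 0.002]
contact_force: [1.1, -0.1, 0.8]
finger_gap: 80.2
```

Request:
move_arm(
  plan=[
    {"x": 0, "y": 0, "z": 0.025, "spin": -8},
    {"x": 0, "y": 0, "z": 0.025, "spin": -8},
    {"x": 0, "y": 0, "z": 0.025, "spin": -8},
    {"x": 0, "y": 0, "z": 0.015, "spin": 0},
    {"x": 0, "y": 0, "z": 0, "spin": 0},
    {"x": 0, "y": 0, "z": 0, "spin": 0},
    {"x": 0, "y": 0, "z": 0, "spin": 0},
    {"x": 0, "y": 0, "z": 0, "spin": 0},
  ],
)

```text
time_s: 48.65
position: [436.4, 243.9, 120.9]
orientation: [-3.098, -0.519, -0.002]
contact_force: [-0.5, -0.4, 1.0]
finger_gap: 80.2
```

```bash
python3 w.py w25 435.3 243.9
python3 - <<'E'
from h import *
q=np.load("pics/w25.npz");im=q["im"];d=q["d"]
c,T=camT("wrist",dict(position=q["pos"],orientation=q["ori"]));P=wpts(c,T,d);z=P[...,2]
w=(np.abs(P[...,0]-435)<50)&(np.abs(P[...,1]-244)<50)
m=w&(z>36)&(z<48);r=rect(c,T,m,42);print("switch",r,np.median(z[m]));go(r[0],r[1],-5,-71)
E
```

```text
t 48.7 at [436.2 243.9 120.8] phi -71.0 shift [-0.9 -0.3 -0. ] spin None F [-1.3 -0.6 -0. ] gap 79.6
switch (436.1, 246.4, 44.0, 43.9, 19.0) 42.82359367895958
t 48.7 at [436.2 243.9 120.8] phi -71.0 shift [  0.6  -2.4 125.8] spin 0.0 F [-1.3 -0.6 -0. ] gap 79.6
```

View pics/w25.png

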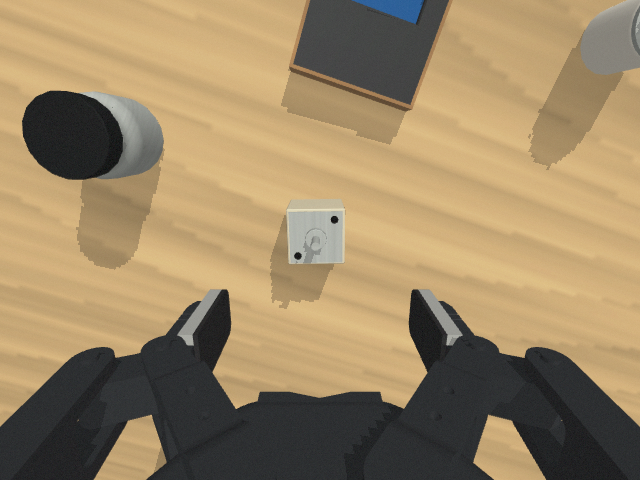

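The switch at (316,238) is square with the jaws. I descend and grip as with the motor.

Request:
move_arm(
  plan=[
    {"x": 0, "y": -0.002, "z": 0.022, "spin": 0},
    {"x": 0, "y": 0, "z": 0.025, "spin": 0},
    {"x": 0, "y": 0, "z": 0.025, "spin": 0},
    {"x": 0, "y": 0, "z": 0.022, "spin": 0},
    {"x": 0, "y": 0, "z": 0.016, "spin": 0},
    {"x": 0, "y": 0, "z": 0.01, "spin": 0},
    {"x": 0, "y": 0, "z": 0.005, "spin": 0},
    {"x": 0, "y": 0, "z": 0, "spin": 0},
  ],
)

```text
time_s: 49.7
position: [435.3, 245.7, -4.7]
orientation: [-3.098, -0.52, -0.0]
contact_force: [0.3, 0.3, -0.7]
finger_gap: 79.7
```

Request:
move_arm(
  plan=[
    {"x": 0, "y": 0, "z": 0, "spin": 0},
    {"x": 0, "y": 0, "z": 0, "spin": 0},
    {"x": 0, "y": 0, "z": 0, "spin": 0},
    {"x": 0, "y": 0, "z": 0, "spin": 0},
    {"x": 0, "y": 0, "z": 0, "spin": 0},
    {"x": 0, "y": 0, "z": 0, "spin": 0},
    {"x": 0, "y": 0, "z": 0, "spin": 0},
    {"x": 0, "y": 0, "z": 0, "spin": 0},
  ],
  fingers=0.035,
  squeeze=30,
)

```text
time_s: 50.7
position: [435.7, 245.9, -4.2]
orientation: [-3.098, -0.52, -0.002]
contact_force: [-0.2, -0.3, 6.8]
finger_gap: 43.3
```

```bash
python3 -c "
from h import *
go(628,256.5,phi=-88.8)"
```

```text
t 50.7 at [435.7 245.9  -4.2] phi -71.0 shift [185.2  52.7   0.2] spin 17.8 F [-0.2 -0.3  6.8] gap 43.3
```

Gripped at 43.3 mm. I lift, carry and turn.

Request:
move_arm(
  plan=[
    {"x": 0, "y": 0, "z": -0.02, "spin": 0},
    {"x": 0, "y": 0, "z": -0.03, "spin": 0},
    {"x": 0, "y": 0, "z": -0.03, "spin": 0},
    {"x": 0.0252, "y": 0.0067, "z": 0, "spin": 0},
    {"x": 0.045, "y": 0.013, "z": 0, "spin": 0},
    {"x": 0.045, "y": 0.013, "z": 0, "spin": 0},
    {"x": 0.045, "y": 0.013, "z": 0, "spin": 0},
    {"x": 0.025, "y": 0.007, "z": 0, "spin": 0},
  ],
)

```text
time_s: 51.7
position: [629.8, 256.1, 74.5]
orientation: [3.098, 0.519, 0.001]
contact_force: [-0.9, 0.1, -1.3]
finger_gap: 44.0
```

Request:
move_arm(
  plan=[
    {"x": 0, "y": 0, "z": 0, "spin": 8},
    {"x": 0, "y": 0, "z": 0, "spin": 7},
    {"x": 0, "y": 0, "z": 0, "spin": 2.8},
    {"x": 0, "y": 0, "z": 0, "spin": 0},
    {"x": 0, "y": 0, "z": 0, "spin": 0},
    {"x": 0, "y": 0, "z": 0, "spin": 0},
    {"x": 0, "y": 0, "z": 0, "spin": 0},
    {"x": 0, "y": 0, "z": 0, "spin": 0},
  ],
)

```text
time_s: 52.7
position: [627.5, 256.3, 75.3]
orientation: [-3.141, -0.034, -0.0]
contact_force: [-1.0, -0.6, -0.7]
finger_gap: 43.6
```

```bash
python3 w.py w26 628 256.5
python3 - <<'E'
from h import *
q=np.load("pics/w26.npz");im=q["im"];d=q["d"]
c,T=camT("wrist",dict(position=q["pos"],orientation=q["ori"]));P=wpts(c,T,d);z=P[...,2]
M=R.from_rotvec(q["ori"]).as_matrix();L=(P-q["pos"])@M
hsv=cv2.cvtColor(im,cv2.COLOR_RGB2HSV);b=(hsv[...,0]>95)&(hsv[...,0]<125)&(hsv[...,1]>120)&(np.abs(L[...,0])<60)&(np.abs(L[...,1])<60)
k=np.argwhere(b);print("blue cols",k[:,1].min(),k[:,1].max(),"row",k[:,0].min(),"tool far",L[b][:,0].max().round(1),"y",np.percentile(L[b][:,1],[1,99]).round(1))
m=(np.abs(L[...,0])<45)&(np.abs(L[...,1])<30)&(z>112)&(z<127);m[290:]=0
print("switch top",np.median(z[m]),"far x",np.percentile(L[m][:,0],99).round(1),"y",np.percentile(L[m][:,1],[1,99]).round(1))
E
```

```text
t 52.75 at [627.5 256.3  75.3] phi -88.7 shift [ 0.5 -0.2  0. ] spin None F [-0.2 -0.  -1.4] gap 43.2
blue cols 272 359 row 204 tool far 28.3 y [-31.5  27.4]
switch top 120.63177904071503 far x 22.2 y [-20.4  22.1]
```

View pics/w26.png

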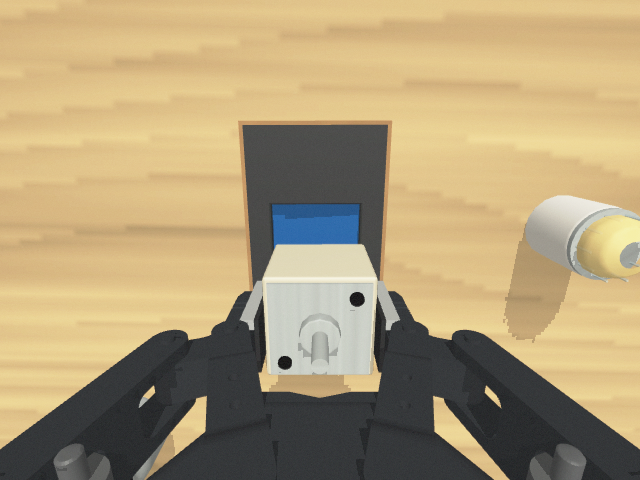

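The switch is level and square, about 2 mm right of the pocket's centre, so I shift and lower it gently.

Request:
move_arm(
  plan=[
    {"x": -0.0005, "y": -0.0015, "z": 0.012, "spin": 0},
    {"x": 0, "y": 0, "z": 0.015, "spin": 0},
    {"x": 0, "y": 0, "z": 0.014, "spin": 0},
    {"x": 0, "y": 0, "z": 0.011, "spin": 0},
    {"x": 0, "y": 0, "z": 0.007, "spin": 0},
    {"x": 0, "y": 0, "z": 0.004, "spin": 0},
    {"x": 0, "y": 0, "z": 0.002, "spin": 0},
    {"x": 0, "y": 0, "z": 0, "spin": 0},
  ],
)

```text
time_s: 53.75
position: [627.1, 257.8, 10.5]
orientation: [-3.141, -0.034, -0.001]
contact_force: [-0.1, 0.1, -0.8]
finger_gap: 43.5
```

Request:
move_arm(
  plan=[
    {"x": 0, "y": 0, "z": 0.0006, "spin": 0},
    {"x": 0, "y": 0, "z": 0.0006, "spin": 0},
    {"x": 0, "y": 0, "z": 0.0006, "spin": 0},
    {"x": 0, "y": 0, "z": 0.0005, "spin": 0},
    {"x": 0, "y": 0, "z": 0.0003, "spin": 0},
    {"x": 0, "y": 0, "z": 0, "spin": 0},
    {"x": 0, "y": 0, "z": 0, "spin": 0},
    {"x": 0, "y": 0, "z": 0, "spin": 0},
  ],
)

```text
time_s: 54.75
position: [626.9, 257.7, 7.9]
orientation: [-3.141, -0.034, -0.0]
contact_force: [-1.9, -0.1, 4.1]
finger_gap: 43.4
```

It is on the floor (+4 N). I release, rise, check and go on to the lamp.

Request:
move_arm(
  plan=[
    {"x": 0, "y": 0, "z": 0, "spin": 0},
    {"x": 0, "y": 0, "z": 0, "spin": 0},
    {"x": 0, "y": 0, "z": 0, "spin": 0},
    {"x": 0, "y": 0, "z": 0, "spin": 0},
    {"x": 0, "y": 0, "z": 0, "spin": 0},
    {"x": 0, "y": 0, "z": -0.003, "spin": 0},
    {"x": 0, "y": 0, "z": -0.01, "spin": 0},
    {"x": 0, "y": 0, "z": -0.02, "spin": 0},
  ],
  fingers=0.08,
)

```text
time_s: 55.75
position: [626.3, 257.5, 40.7]
orientation: [3.141, 0.034, -0.003]
contact_force: [0.1, 0.1, 0.6]
finger_gap: 80.0
```

Request:
move_arm(
  plan=[
    {"x": 0, "y": 0, "z": -0.04, "spin": 0},
    {"x": 0, "y": 0, "z": -0.05, "spin": 0},
    {"x": 0, "y": 0.02, "z": -0.03, "spin": 0},
    {"x": 0, "y": 0.045, "z": 0, "spin": 0},
    {"x": 0.004, "y": 0.05, "z": 0, "spin": 0},
    {"x": 0.004, "y": 0.04, "z": 0, "spin": 0},
    {"x": 0.004, "y": 0.02, "z": 0, "spin": 0},
    {"x": 0, "y": 0, "z": 0, "spin": 0},
  ],
)

```text
time_s: 56.75
position: [643.3, 82.2, 161.1]
orientation: [-3.141, -0.031, -0.001]
contact_force: [-0.8, -0.0, 0.7]
finger_gap: 79.9
```

```bash
python3 w.py w27 638.5 82
python3 - <<'E'
from h import *
q=np.load("pics/w27.npz");im=q["im"];d=q["d"]
c,T=camT("wrist",dict(position=q["pos"],orientation=q["ori"]));P=wpts(c,T,d);z=P[...,2]
w=(np.abs(P[...,0]-628)<50)&(np.abs(P[...,1]-256)<50);m=w&(z>48)&(z<60)
if m.sum(): print("switch",rect(c,T,m,54),np.median(z[m]))
w=(np.abs(P[...,0]-638)<45)&(np.abs(P[...,1]-82)<45)
hsv=cv2.cvtColor(im,cv2.COLOR_RGB2HSV);y=w&(hsv[...,0]>15)&(hsv[...,0]<35)&(hsv[...,1]>50)&(z>48)
m=w&(z>46);print("dome",rect(c,T,m,50),"all>25",rect(c,T,w&(z>30),44),"topmost",P[w&(z>60)].mean(0).round(1))
go(638.5,82,-5,-88.7)
E
```

```text
t 56.8 at [642.9  83.5 160.9] phi -88.8 shift [-4.5  1.4 -0. ] spin None F [-0.3  0.7  0.1] gap 79.9
switch (628.0, 254.5, 47.1, 44.4, -88.9) 54.83620382399636
dome (470.4, 78.3, 380.1, 228.2, -88.9) all>25 (465.0, 78.2, 388.6, 233.3, -88.9) topmost [655.4  82.  254.3]
t 56.8 at [642.9  83.5 160.9] phi -88.8 shift [ -4.5   1.6 165.9] spin -0.1 F [-0.3  0.7  0.1] gap 79.9
```

View pics/w27.png

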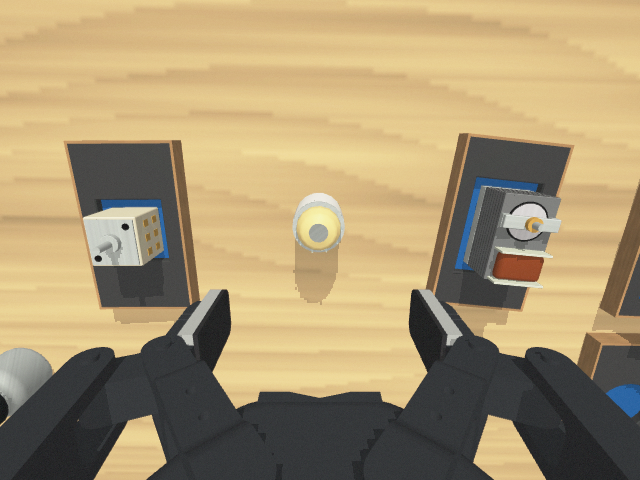

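The switch is seated (plate at ~54 mm, square) and the lamp is at (319,222). I measure the lamp with the arm's own pixels filtered out.

Run:
```python
from h import *
q=np.load("pics/w27.npz");im=q["im"];d=q["d"]
c,T=camT("wrist",dict(position=q["pos"],orientation=q["ori"]));P=wpts(c,T,d);z=P[...,2]
w=np.zeros(d.shape,bool);w[180:262,280:360]=1
m=w&(z>60)&(z<68);print("dome tip",P[m].mean(0).round(1),m.sum())
m=w&(z>38)&(z<48);print("rim",rect(c,T,w&(z>38)&(z<70),50),"rim ring",P[m].mean(0).round(1),(P[m].max(0)+P[m].min(0))/2)
```

```text
dome tip [642.4  82.6  62.1] 681
rim (642.5, 82.3, 45.6, 43.5, 1.1) rim ring [644.3  82.6  46.1] [641.36870615  82.40280497  43.02916043]
```

Request:
move_arm(
  plan=[
    {"x": -0.0024, "y": 0.001, "z": 0.025, "spin": 0},
    {"x": 0, "y": 0, "z": 0.034, "spin": 0},
    {"x": 0, "y": 0, "z": 0.034, "spin": 0},
    {"x": 0, "y": 0, "z": 0.03, "spin": 0},
    {"x": 0, "y": 0, "z": 0.022, "spin": 0},
    {"x": 0, "y": 0, "z": 0.014, "spin": 0},
    {"x": 0, "y": 0, "z": 0.006, "spin": 0},
    {"x": 0, "y": 0, "z": 0, "spin": 0},
  ],
)

```text
time_s: 57.8
position: [640.5, 82.6, -4.3]
orientation: [-3.141, -0.035, -0.0]
contact_force: [0.4, 0.5, 0.5]
finger_gap: 80.1
```

```bash
python3 w.py w28 640.5 82.4
```

```text
t 57.85 at [640.9  82.4  -3.8] phi -88.7 shift [-0.4 -0.  -0. ] spin None F [-0.8 -0.2  0.4] gap 79.8
```

View pics/w28.png

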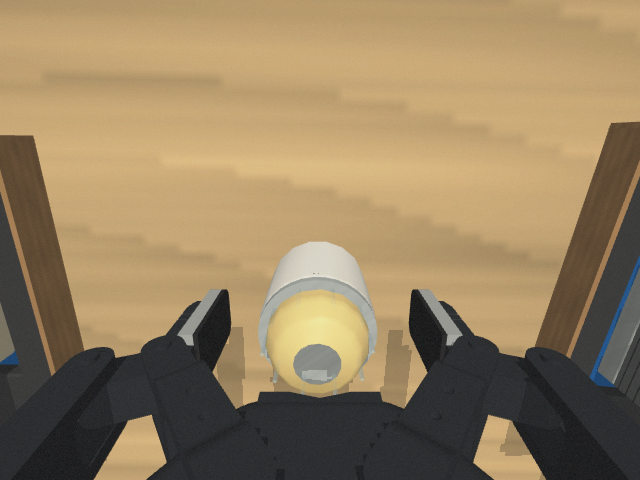

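The lamp at (318,335) is centred between the jaws. I check its fore-aft offset by the dome tip and close.

Run:
```python
from h import *
q=np.load("pics/w28.npz")
c,T=camT("wrist",dict(position=q["pos"],orientation=q["ori"]));P=wpts(c,T,q["d"])
print(ray(c,T,[(317,363)],64).round(1),P[363,317].round(1),ray(c,T,[(318,244)],0).round(1),ray(c,T,[(318,278)],44).round(1))
```

```text
[[641.9  82.6  64. ]] [628.9  82.4  47.2] [[661.8  82.9   0. ]] [[663.1  82.8  44. ]]
```

Request:
move_arm(
  plan=[
    {"x": 0, "y": 0, "z": 0, "spin": 0},
    {"x": 0, "y": 0, "z": 0, "spin": 0},
    {"x": 0, "y": 0, "z": 0, "spin": 0},
    {"x": 0, "y": 0, "z": 0, "spin": 0},
    {"x": 0, "y": 0, "z": 0, "spin": 0},
    {"x": 0, "y": 0, "z": 0, "spin": 0},
    {"x": 0, "y": 0, "z": 0, "spin": 0},
    {"x": 0, "y": 0, "z": 0, "spin": 0},
  ],
  fingers=0.037,
  squeeze=35,
)

```text
time_s: 58.85
position: [641.1, 82.0, -3.3]
orientation: [-3.141, -0.034, -0.003]
contact_force: [-0.7, 0.0, 6.4]
finger_gap: 44.4
```

```bash
python3 -c "
from h import *
go(432.5,-265.8,phi=-88.7)"
```

```text
t 58.85 at [641.1  82.   -3.3] phi -88.8 shift [-216.1  343.2   -0.4] spin -0.1 F [-0.7  0.   6.4] gap 44.4
```

Request:
move_arm(
  plan=[
    {"x": 0, "y": 0, "z": -0.02, "spin": 0},
    {"x": 0, "y": 0, "z": -0.035, "spin": 0},
    {"x": 0, "y": 0, "z": -0.035, "spin": 0},
    {"x": -0.014, "y": 0.022, "z": 0, "spin": 0},
    {"x": -0.028, "y": 0.044, "z": 0, "spin": 0},
    {"x": -0.028, "y": 0.044, "z": 0, "spin": 0},
    {"x": -0.028, "y": 0.044, "z": 0, "spin": 0},
    {"x": -0.028, "y": 0.044, "z": 0, "spin": 0},
  ],
)

```text
time_s: 59.85
position: [515.0, -120.3, 83.9]
orientation: [-3.141, -0.034, 0.006]
contact_force: [1.0, -0.2, -1.2]
finger_gap: 45.0
```

Request:
move_arm(
  plan=[
    {"x": -0.028, "y": 0.044, "z": 0, "spin": 0},
    {"x": -0.028, "y": 0.044, "z": 0, "spin": 0},
    {"x": -0.022, "y": 0.036, "z": 0, "spin": 0},
    {"x": -0.012, "y": 0.021, "z": 0, "spin": 0},
    {"x": 0, "y": 0, "z": 0, "spin": 0},
    {"x": 0, "y": 0, "z": 0, "spin": 0},
    {"x": 0, "y": 0, "z": 0, "spin": 0},
    {"x": 0, "y": 0, "z": 0, "spin": 0},
  ],
)

```text
time_s: 60.85
position: [432.1, -264.8, 85.5]
orientation: [-3.141, -0.036, 0.0]
contact_force: [-0.6, 0.6, -1.9]
finger_gap: 44.8
```

```bash
python3 w.py w29 432.5 -265.8
python3 - <<'E'
from h import *
q=np.load("pics/w29.npz");im=q["im"];d=q["d"]
c,T=camT("wrist",dict(position=q["pos"],orientation=q["ori"]));P=wpts(c,T,d);z=P[...,2]
M=R.from_rotvec(q["ori"]).as_matrix();L=(P-q["pos"])@M
hsv=cv2.cvtColor(im,cv2.COLOR_RGB2HSV);b=(hsv[...,0]>95)&(hsv[...,0]<125)&(hsv[...,1]>120)&(np.abs(L[...,0])<60)&(np.abs(L[...,1])<60)
print("blue far",L[b][:,0].max().round(1),"y",np.percentile(L[b][:,1],[1,99]).round(1))
m=(np.abs(L[...,0])<45)&(np.abs(L[...,1])<30)&(z>134)&(z<160);m[380:]=0
print("lamp top",P[m].max(0).round(1),np.percentile(z[m],95).round(1))
go(432.5,-265.8)
E
```

```text
t 60.9 at [ 432.2 -264.9   85.5] phi -88.7 shift [ 0.3  0.9 -0. ] spin None F [-0.7  0.1 -1.8] gap 44.7
blue far 30.1 y [-29.8  29.1]
lamp top [ 455.2 -234.6  160. ] 153.8
t 60.9 at [ 432.2 -264.9   85.5] phi -88.7 shift [ 0.3  0.9 -0. ] spin None F [-0.7  0.1 -1.8] gap 44.7
```

View pics/w29.png

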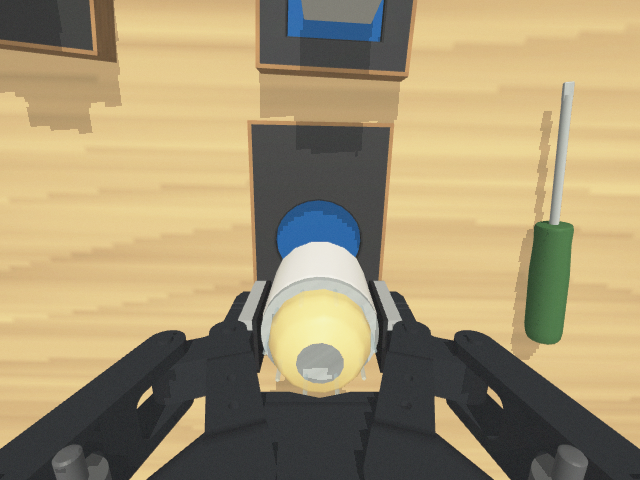

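The lamp hangs upright, centred on the round pocket (tool offsets ≤1 mm), and the screwdriver at (550,270) is well clear. I lower it.

Request:
move_arm(
  plan=[
    {"x": 0, "y": 0, "z": 0.014, "spin": 0},
    {"x": 0, "y": 0, "z": 0.018, "spin": 0},
    {"x": 0, "y": 0, "z": 0.016, "spin": 0},
    {"x": 0, "y": 0, "z": 0.012, "spin": 0},
    {"x": 0, "y": 0, "z": 0.008, "spin": 0},
    {"x": 0, "y": 0, "z": 0.004, "spin": 0},
    {"x": 0, "y": 0, "z": 0.002, "spin": 0},
    {"x": 0, "y": 0, "z": 0, "spin": 0},
  ],
)

```text
time_s: 61.9
position: [432.1, -265.8, 11.8]
orientation: [3.141, 0.034, 0.001]
contact_force: [-0.5, 0.4, -2.3]
finger_gap: 44.8
```

Request:
move_arm(
  plan=[
    {"x": 0, "y": 0, "z": 0.0006, "spin": 0},
    {"x": 0, "y": 0, "z": 0.0006, "spin": 0},
    {"x": 0, "y": 0, "z": 0.0006, "spin": 0},
    {"x": 0, "y": 0, "z": 0.0005, "spin": 0},
    {"x": 0, "y": 0, "z": 0.0003, "spin": 0},
    {"x": 0, "y": 0, "z": 0, "spin": 0},
    {"x": 0, "y": 0, "z": 0, "spin": 0},
    {"x": 0, "y": 0, "z": 0, "spin": 0},
  ],
)

```text
time_s: 62.9
position: [431.9, -265.7, 9.0]
orientation: [3.141, 0.034, 0.0]
contact_force: [-0.3, -1.3, -2.4]
finger_gap: 44.9
```

Not yet in contact, so a few tenths at a time more.

Request:
move_arm(
  plan=[
    {"x": 0, "y": 0, "z": 0.0005, "spin": 0},
    {"x": 0, "y": 0, "z": 0.0004, "spin": 0},
    {"x": 0, "y": 0, "z": 0.0003, "spin": 0},
    {"x": 0, "y": 0, "z": 0, "spin": 0},
    {"x": 0, "y": 0, "z": 0, "spin": 0},
    {"x": 0, "y": 0, "z": 0, "spin": 0},
    {"x": 0, "y": 0, "z": 0, "spin": 0},
    {"x": 0, "y": 0, "z": 0, "spin": 0},
  ],
)

```text
time_s: 63.9
position: [431.9, -265.7, 8.7]
orientation: [3.141, 0.034, 0.001]
contact_force: [-2.7, 0.5, 6.6]
finger_gap: 44.6
```

Contact (+6.6 N). I release and rise clear.

Request:
move_arm(
  plan=[
    {"x": 0, "y": 0, "z": 0, "spin": 0},
    {"x": 0, "y": 0, "z": 0, "spin": 0},
    {"x": 0, "y": 0, "z": 0, "spin": 0},
    {"x": 0, "y": 0, "z": 0, "spin": 0},
    {"x": 0, "y": 0, "z": 0, "spin": 0},
    {"x": 0, "y": 0, "z": -0.003, "spin": 0},
    {"x": 0, "y": 0, "z": -0.01, "spin": 0},
    {"x": 0, "y": 0, "z": -0.02, "spin": 0},
  ],
  fingers=0.08,
)

```text
time_s: 64.9
position: [431.4, -265.3, 41.1]
orientation: [-3.14, -0.034, 0.002]
contact_force: [0.8, 0.2, -0.1]
finger_gap: 80.4
```

Request:
move_arm(
  plan=[
    {"x": 0, "y": 0, "z": -0.04, "spin": 0},
    {"x": 0, "y": 0, "z": -0.05, "spin": 0},
    {"x": 0, "y": 0, "z": -0.05, "spin": 0},
    {"x": 0, "y": -0.03, "z": -0.03, "spin": 0},
    {"x": 0, "y": -0.05, "z": -0.02, "spin": 0},
    {"x": 0, "y": -0.05, "z": 0, "spin": 0},
    {"x": 0, "y": -0.03, "z": 0, "spin": 0},
    {"x": 0, "y": 0, "z": 0, "spin": 0},
  ],
)

```text
time_s: 65.9
position: [427.8, -103.9, 231.6]
orientation: [3.141, 0.039, 0.001]
contact_force: [0.2, -0.7, 0.3]
finger_gap: 80.2
```

```bash
python3 w.py w30 432 -100
python3 - <<'E'
from h import *
for n in("top","scene"):
    im,d=bot.get_image(n);cv2.imwrite(f"pics/{n}9.png",im[:,:,::-1]);np.savez(f"pics/{n}9.npz",im=im,d=d)
def rep(name,c,T,P):
    z=P[...,2]
    for k,(x,y,lo,h,zz) in dict(timer=(627,-274,68,82,76),motor=(636,-87,50,61,56),switch=(628,257,48,60,54),lamp=(432,-266,49,80,60)).items():
        m=(np.abs(P[...,0]-x)<62)&(np.abs(P[...,1]-y)<35)&(z>lo)&(z<h)
        if m.sum()>20: print(name,k,rect(c,T,m,zz),"z med/max",np.percentile(z[m],[50,98]).round(1))
for n in("top","scene"):
    q=np.load(f"pics/{n}9.npz");c,T=camT(n);rep(n,c,T,wpts(c,T,q["d"]))
q=np.load("pics/w30.npz");c,T=camT("wrist",dict(position=q["pos"],orientation=q["ori"]));rep("wrist",c,T,wpts(c,T,q["d"]))
E
```

```text
t 65.95 at [ 428.2 -105.2  231.6] phi -88.6 shift [ 3.9 -5.1 -0. ] spin None F [ 0.4 -0.8  0.2] gap 79.9
top timer (670.8, -277.2, 41.7, 23.2, 88.9) z med/max [75.  80.9]
top motor (626.7, -73.5, 54.2, 24.3, -16.7) z med/max [55.9 60.6]
top switch (625.7, 254.5, 46.0, 41.5, 1.2) z med/max [54.  59.5]
top lamp (430.6, -270.1, 47.9, 36.4, -17.2) z med/max [67.1 77.6]
scene timer (633.3, -279.6, 116.2, 46.8, -2.0) z med/max [74.3 77.5]
scene motor (640.9, -90.7, 83.3, 52.5, -5.5) z med/max [54.7 60.7]
scene switch (633.9, 250.7, 50.8, 47.5, -88.9) z med/max [53.  58.9]
scene lamp (438.7, -268.5, 66.5, 42.9, -36.7) z med/max [62.8 74.4]
wrist timer (590.8, -271.5, 45.2, 44.9, 88.0) z med/max [75.8 77.7]
wrist motor (605.7, -86.0, 46.1, 20.1, 87.5) z med/max [55.4 60.7]
wrist lamp (432.5, -264.8, 51.8, 44.4, 70.8) z med/max [65.7 75.7]
```

View pics/top9.png

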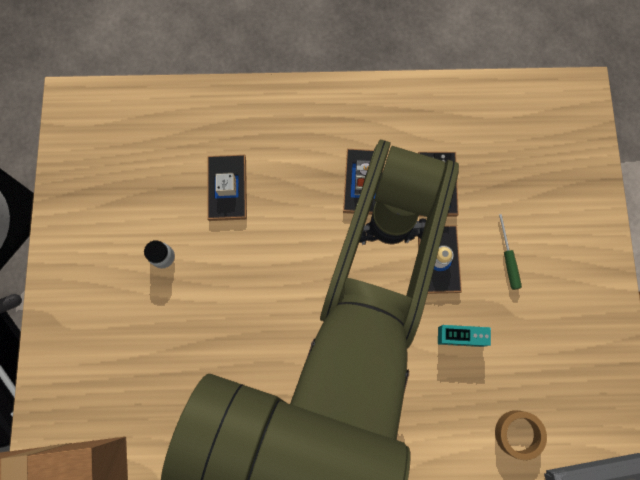

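View pics/scene9.png

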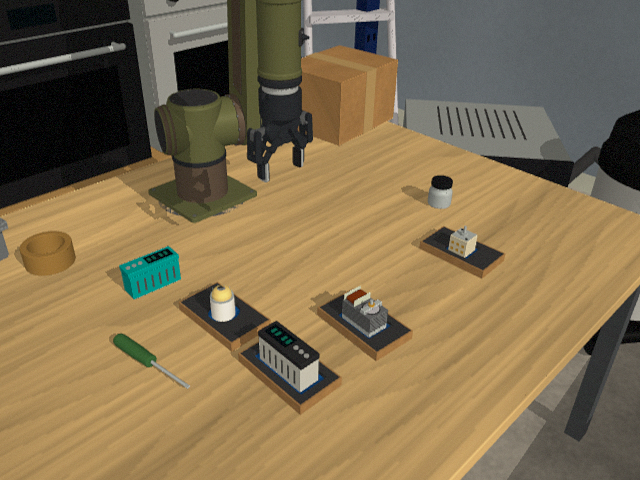

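Scene view: all four parts stand upright in their nests (clock module (288,357), motor (364,312), switch (462,242), lamp (222,303)). The jar, screwdriver and turquoise look-alike are where they began. Tops read ≈76/56/54/76 mm, so all are down on the floors. I hand in.

Run:
```python
from h import *
print(bot.close_job());print(bot.get_obs()["time_s"])
```

```text
the job is handed in; nothing more can be done
None
the job is handed in; nothing more can be done
```

All four spares are in their nests, placed in the order you listed: clock module, fan motor, selector switch, lamp. The job was handed in at about 66 s of the 96 s. The screwdriver, the jar and the turquoise look-alike look unmoved in the last pictures.

**Last checks**
- **Seated:** I lowered each part until the force reading showed it on the floor, then released it. The tops read about 76 mm (clock module), 56 mm (motor block), 54 mm (switch plate) and 76 mm (lamp dome), which is what parts on the blue floor should give.
- **Square and centred:** the clock module, motor and switch are within about 1° of their pockets' angles. All four are within a few millimetres of the pocket centres. The arm was clear of everything at the end. In the final pictures it hid part of some views, so some of those fits were partial and agreed only to several millimetres; closer views after each release had shown the clock module, motor and switch seated.

**What went wrong**
- **Failed first grip on the motor:** the fingertips really stand about 17–27 mm behind the reported tool point, not 11 mm ahead. The first try landed on top of the block, and one finger jammed beside the strap on top of the motor.
- **Freeing it:** dragging it against the square nest's tray and short up-and-down strokes did not release it. A sharp sideways reversal did, and the motor came down a few millimetres onto the bench, still upright. I then gripped it properly and packed it.
- **Force:** during this the finger pressed the motor onto the bench with about 43 N for roughly a second. That is over the 40 N limit set for the arm and gripper body; I can't tell whether a finger pressing on a part counts.

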